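# Unlock the T-track keeper with the screwdriver and take the fence stop off

### The job

Take the wooden fence stop off the T-track: fit the screwdriver's flat blade into the slot of the keeper screw and, with the screwdriver, turn it anticlockwise about a quarter turn, nearly to its limit, so that the steel tongue swings clear of the track, then put the screwdriver back upright in its holder. After that slide the stop along the track into the open gap at its end where the lips are cut away, lift it off, and stand it upright in the plywood tray. Leave the tongue open, and do not disturb the wax tin or the sanding block.

Things in the scene. Friction and masses are not known exactly. Their poses are not given: they have to be found in the camera images.
- track: Aluminium T-track on a wooden board 134 x 310 x 12 mm, fixed. Origin: on the bench under the track's centre line; the track runs along its y from -140 to +160 mm, board x = -83 to +51, z up. The stop's foot slides on a floor at z = 14. From y = -40 to +160 two lips (z = 23 to 27, slot 16 mm wide, 34 below) hold it down; from y = -40 to -132 is the open gap.
- gap (a point): Middle of the open loading gap: on the track floor (14 mm above the bench) at y = -88 mm of the track, same axes as the track. No lips or side walls here; a bar 26 mm high ends it 44 mm farther on at -y. The stop is clear of the lips when its origin lies within 20 mm of this point along y.
- keeper (a joint): Keeper screw with a steel tongue (58 mm long from the axis, 16 wide, 30 to 38 mm above the bench); upright axis at x = -52, y = -30 mm of the track. Rad, grows anticlockwise from above: 0 = tongue across the track (along its +x), blocks the stop; 1.6 = along its +y, clear; hard limits at both. Starts at 0 to 0.25; open above 1.3. Friction 0.06 N m holds it.
- screw_slot (a point): Middle of the slot's bottom in the screw head, on the hinge axis, 42 mm above the bench; x along slot and tongue (turns with it), z up. Slot 5 mm wide, 19 long, 6 deep, ends closed, edges chamfered 2 mm. Its land, 48 mm above the bench, is the floor of a cup widening from 20 mm at the land to 30 mm at the rim (57 mm above the bench); cup 39 mm outside.
- driver: Flat screwdriver 176 mm long, 0.09 kg; yellow and black handle 26 x 23 mm, shank 5.6 mm, blade 14 x 3 mm. Starts standing blade down in the holder. y axis along the tool, blade to handle (up when standing); x along the blade's width. Origin near mid-length, 12 mm off the centre line, which runs through z = +12 mm. Along y: tip -90, handle -2 to +86 mm.
- blade_tip (a point): Middle of the end of the screwdriver's blade, on the tool's centre line; axes as the screwdriver. In the holder it is about 8.5 mm above the bench, the top of the handle 184 mm, and the lowest 20 mm or so of the handle are inside the holder's cup. The blade is down in the slot when the tip is less than 3.5 mm above the slot's bottom.
- holder: Dark steel screwdriver holder: upright tube 118 mm high on a round foot 72 mm across, fixed. Origin under its centre on the bench, z up. Mouth 35 mm across (z = 105 to 118), then a cone down to a bore of 20 mm (below z = 95); the shank hangs in the bore, the handle's lower end sits on the cone, and the tool may lean by up to 0.05 rad.
- stop: Fence stop: hardwood block 40 (x) x 44 (y) x 50 mm (z = 14 to 64) on a neck 10 mm thick and a T foot 28 x 44 x 5; aluminium nose to x = +34 at z = 24 to 40; 0.18 kg. Origin: centre of the foot's underside, z up, y along the track. Starts at y = +60 to +120 mm of the track, with 3 mm play sideways, 4 mm up; slides easily. Grip its +y and -y faces: the open tongue lies beside it.
- tray: Low open plywood tray, 110 (x) x 140 (y) x 20 mm high, walls and floor 5 mm, fixed. Origin: under its centre on the bench, z up. Tray and holder stand on opposite sides of the track and may be swapped.
- wax_tin: Round wax tin, 72 mm across and 43 mm high, green lid, loose bystander. Origin: under its centre.
- sanding_block: Sanding block 64 x 118 x 28 mm, dark wood, loose bystander. Origin: under its centre.
Things that resemble listed ones, but are neither listed nor needed, are in the scene too. What is shaped like the stop but purple is not meant.

How it is judged:
By the outcome, as a careful person would: the job done as asked, in the order asked, and still so for the second after the job is handed in, with the robot touching nothing.
It also fails if it takes over 72 s, if anything falls off the work surface, if the arm or the gripper's body presses on something with over 40 N, if the wrist force passes 120 N, or if a joint passes its speed limit or range.

### The arm

A 6-joint arm with a two-finger parallel gripper is mounted at the origin on a cart in front of the work surface, level with it; the furniture and walls round the work are solid. World frame = base frame: x ahead of the robot, y to its left, z up, the work surface at z = 0. Lengths are in m, angles in degrees, forces in N, time in s.
With the tool pointing down it reaches from about 0.375 to 0.75 m from the base axis. Payload 9 kg.
Tool frame: the origin (TCP) lies between the finger pads; the fingertips stand 22 mm ahead of it and the grasp point (between the pads) lies 3 mm ahead of it (env.nose_length is the z of the fingertips in the tool frame, in m); z points along the fingers, y is the line along which they close (so a half turn about z gives the same grasp; the last joint's range is limited). The gripper opens to 85 mm and grips with 20 to 120 N. Pads are 22 mm wide; open, the fingers measure 114 mm over their backs; the gripper's body (76 mm by 85 mm) begins 54 mm behind the grasp point. The pads swing forward as they close: fully open they stand 13 mm farther back than shut.
Start: joints at [-82.89, 5.964, 5.575, 89.605, 0, 77.527], TCP at [0.201, -0.565, 0.253] pointing down, gripper open.
Joint ranges: [-171.21, 171.21], [-48.23, 106.86], [-62.78, 66.21], [-105.2, 120.99], [-86.42, 89.51], [-180, 180]. Speed limits (degrees/s): [127.2, 127.2, 147.25, 180, 180, 180].

### API

Orientations are given as [roll, pitch, yaw] about the fixed x, y, z axes, in that order (R = Rz(yaw) Ry(pitch) Rx(roll)).
In Python, from station import env gives the robot as it stands. The module is installed in compiled form; this text tells all that it offers.
- The arm moves only by the shell command python3 -m pendant 'ROWS' [FORCE]. ROWS is JSON, a list of rows, each an object of numbers: "claw": the closure, from -1 (fully open) to 1 (shut); "tx", "ty", "tz": the shift along the tool's x, y, z in units of 0.03 m (1.0 is 0.03 m); "turn": the turn about the tool's z in units of 90 degrees (1.0 is 90 degrees). A call has 1 to 5 rows; each row shifts and turns the commanded pose from where the row before left it, along the tool's axes as they then stand; what a row does not reach is not made up. A row lasts 1/12 s, in which the tool goes at most 41.7 mm and 7.16 degrees, less where a joint would pass 70% of its speed; a pose out of reach is approached as far as the arm can. A call with a number of a shift or a turn outside -1 to 1 is refused whole. A call with a gripper value outside its range is refused whole. The fingers move at their own pace and stop on an object; FORCE is the grip in N (left out, the last holds). Time passes only in rows, so rows that do not move let the fingers close. It gives the time, the measured TCP pose, the force, the opening and the grip force at its end, in the units of the state.
- env.sense(): the state, without advancing time (a new reading comes with each control period).
- env.get_image(name): name is "scene" or "side" or "wrist"; returns a dict with "frame" (420x560x3 uint8, red, green, blue), "fovy" (degrees; the focal length in pixels is half the picture's height over the tangent of half this angle, whatever the lens; pixels are square), "cx", "cy" (the principal point, pixels), "k1" (the pictures are not rectified: a ray, as slopes to the right and down, at radius r is drawn at 1 + k1 r^2 times it, then the intrinsics apply), "R" (3x3) and "t" (3): a world point X has camera coordinates R X + t; the wrist camera has in their place "tool_from_camera" (4x4, takes a point from camera to tool coordinates, whose origin is the TCP and whose axes are the flange's). Camera axes: x right, y down, z forward; pixel columns grow to the right and rows downward; lengths in m; the calibration is good to about 2 mm. A picture is of the moment at which its call begins: read the wrist's pose just before it. There is no depth.
- env.job_done(): hands the job in; it is judged then, once.
The state is a dict: "time_s": time; "joints": joint angles; "qvel": joint speeds; "joint_torque": joint torques, N m; "eef_pos": TCP position; "orientation": TCP orientation; "contact_force": force on the tool from outside, world axes, zero at the start; "ft_torque": the same for the moment, N m; "width": finger opening in m; "finger_force": force on a finger pad.
Only numpy, scipy, OpenCV 4.12 (cv2) and the standard library are available. Lean on these libraries where they do the work, as an engineer would, in place of code of your own. Each camera call takes 0.05 s, during which the arm holds its last target. There are 200 camera calls.

## Working session

There is one attempt and no reset: what is moved stays moved. The work goes in short steps, Python scripts to look and compute and a shell command to move; the robot and the scene stay as the last step left them, time stands still between calls to the robot, and variables do not carry over. Pictures are saved under pics/ and viewed, at most 10 in all, crops included, and the job is handed in when it is done.

```bash
mkdir -p pics; cat > h.py <<'E'
import numpy as np, cv2
from station import env
from scipy.spatial.transform import Rotation as Ro
def cam(name):
    s=env.sense(); d=env.get_image(name)
    im=d["frame"]; H,W=im.shape[:2]
    f=H/2/np.tan(np.radians(d["fovy"])/2)
    if "R" in d: R=np.array(d["R"]);t=np.array(d["t"])
    else:
        T=np.array(d["tool_from_camera"]); Rt=Ro.from_euler('xyz',s["orientation"],degrees=True).as_matrix()
        Rwc=Rt@T[:3,:3]; p=Rt@T[:3,3]+np.array(s["eef_pos"]); R=Rwc.T; t=-R@p
    return dict(im=im,f=f,cx=d["cx"],cy=d["cy"],k1=d["k1"],R=R,t=t)
def ray(c,u,v):
    d=np.array([(u-c["cx"])/c["f"],(v-c["cy"])/c["f"]]); p=d.copy()
    for _ in range(30): p=d/(1+c["k1"]*(p@p))
    return -c["R"].T@c["t"], c["R"].T@np.array([p[0],p[1],1])
def plane(c,u,v,z):
    o,d=ray(c,u,v); return o+d*(z-o[2])/d[2]
def proj(c,X):
    q=c["R"]@np.array(X)+c["t"]; p=q[:2]/q[2]; p=p*(1+c["k1"]*(p@p)); return p*c["f"]+[c["cx"],c["cy"]]
def two(c1,p1,c2,p2):
    o1,d1=ray(c1,*p1);o2,d2=ray(c2,*p2)
    s=np.linalg.lstsq(np.c_[d1,-d2],o2-o1,rcond=None)[0]
    a=o1+d1*s[0];b=o2+d2*s[1]; return (a+b)/2,np.linalg.norm(a-b)
def save(c,n): cv2.imwrite("pics/"+n,cv2.cvtColor(c["im"],cv2.COLOR_RGB2BGR))
E
python3 - <<'E'
from h import *
import pickle
for n in("scene","side","wrist"):
    c=cam(n); save(c,n+"0.png"); pickle.dump(c,open(n+"0.pkl","wb")); print(n,-c["R"].T@c["t"],c["f"],c["k1"])
print(env.sense(),env.nose_length)
E
```

```text
scene [0.07426534 0.66459512 1.04644993] 400.54995049459046 0.03201212961873704
side [-0.3739001   1.2747061   0.70297557] 543.1722821772944 -0.16664922873531074
wrist [ 0.27628459 -0.53768394  0.37393511] 300.14644391609517 -0.05127093883219837
{'time_s': 0.15, 'joints': array([-8.28929988e+01,  5.99060008e+00,  5.53872418e+00,  8.96029547e+01,
        5.80884048e-04,  7.75290026e+01]), 'qvel': array([-0.04914468,  0.02847452,  0.07625845, -0.01083888, -0.05279   ,
       -0.01701152]), 'joint_torque': array([ 1.43710895e-04, -5.57352948e+01,  5.04011786e+01,  1.23372368e-02,
       -3.62805331e-04,  1.21431125e-05]), 'eef_pos': array([ 0.20106168, -0.5650864 ,  0.25271629]), 'orientation': array([-1.79946589e+02, -1.24075877e-02,  1.95779925e+01]), 'contact_force': array([-0.17392234,  0.52391276,  0.06277267]), 'ft_torque': array([ 0.04822906, -0.06017209, -0.02445585]), 'finger_force': 0.0, 'width': 0.08554874643004418} 0.022
```

View pics/scene0.png

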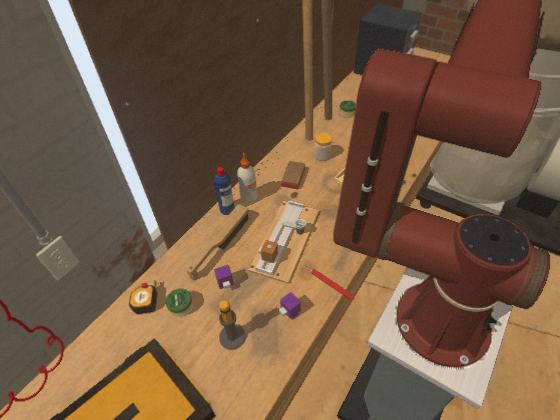

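View pics/side0.png

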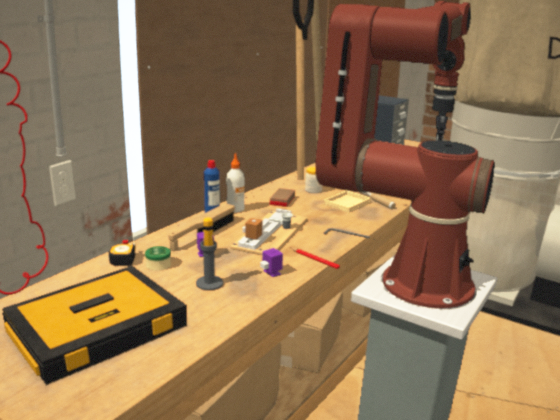

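The scene view shows the track at about (285,240), the stop at (270,250), the keeper cup at (300,226) and the driver in its holder at (230,325). The side view shows the driver at (209,250) and the tray at (349,201). The arm hides the tray in the scene view.

```bash
python3 - <<'E'
from h import *
import pickle
s=pickle.load(open("scene0.pkl","rb"));d=pickle.load(open("side0.pkl","rb"))
print("drv top",two(s,(224,303),d,(208,219)))
print("holder",plane(s,232,337,0),plane(d,209,283,0))
print("keeper",two(s,(300,226),d,(287,214)))
print("stop top",plane(s,269,245,.064),plane(d,254,222,.064))
print("tray",plane(d,348,203,.01), "sand",plane(s,293,174,.02))
for p in((287,201),(320,208),(277,279),(248,266)):print("board",plane(s,*p,.012))
print("tin",plane(s,178,300,.043))
a=np.zeros((600,800,3),np.uint8)
def crop(c,x,y,w,h,k):return cv2.resize(c["im"][y:y+h,x:x+w],None,fx=k,fy=k,interpolation=cv2.INTER_CUBIC)
a[:, :400]=crop(s,230,190,100,150,4); a[:,400:]=crop(d,190,190,100,150,4)[:, :400]
cv2.imwrite("pics/c1.png",a[:,:,::-1])
E
```

```text
drv top (array([0.46184221, 0.35143669, 0.18333175]), np.float64(0.004237305052201879))
holder [0.46269215 0.35548939 0.        ] [0.46417339 0.34784007 0.        ]
keeper (array([ 0.48002802, -0.03170284,  0.06988663]), np.float64(0.005877111231897579))
stop top [0.52536571 0.08076075 0.064     ] [0.52788191 0.06958066 0.064     ]
tray [ 0.44443232 -0.38331478  0.01      ] sand [ 0.65682016 -0.26551552  0.02      ]
board [ 0.60522001 -0.14399048  0.012     ]
board [ 0.49042035 -0.17726255  0.012     ]
board [0.45687214 0.14180317 0.012     ]
board [0.55825111 0.15126021 0.012     ]
tin [0.64195502 0.36427186 0.043     ]
```

View pics/c1.png

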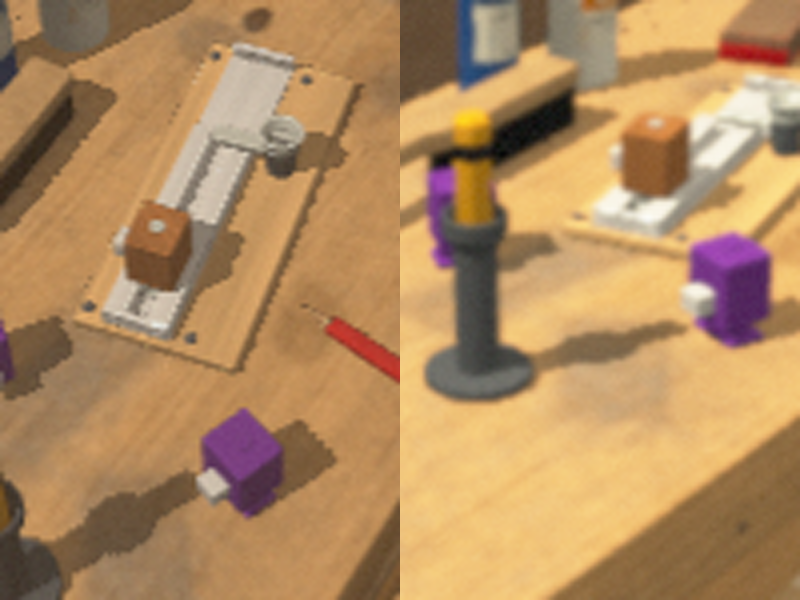

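The enlarged crops show the track running along world +y, turned about 8°. The stop sits on its far-left part, the keeper cup is on the robot side with the tongue across the track, and two purple decoys stand nearby. I'll move on to wrist views over the tray, the track and the driver.

```bash
python3 -m pendant '[{"tx":0.96,"ty":-0.5},{"tx":0.96,"ty":-0.5},{"tx":0.96,"ty":-0.5},{"tx":0.96,"ty":-0.5},{"tx":0.96,"ty":-0.5}]'
python3 -m pendant '[{"tx":0.96,"ty":-0.5},{"tx":0.96,"ty":-0.5},{"tx":0.96,"ty":-0.5},{"tx":0.96,"ty":-0.5},{}]'
python3 - <<'E'
from h import *
import pickle
c=cam("wrist"); save(c,"w1.png"); pickle.dump(c,open("w1.pkl","wb"));s=env.sense();print(s["eef_pos"],s["orientation"],s["joints"])
E
```

```text
[ 0.20106014 -0.56513083  0.25284137] [-1.79957855e+02 -8.96460266e-03  1.95788953e+01] [-8.28932397e+01  5.98485116e+00  5.54562594e+00  8.96038613e+01
 -3.48799876e-04  7.75278618e+01]invalid input at $[0]: expected keys claw, tx, ty, tz, turn
invalid input at $[0]: expected keys claw, tx, ty, tz, turn
```

```bash
python3 -m pendant '[{"claw":-1,"tx":0.96,"ty":-0.5,"tz":0,"turn":0},{"claw":-1,"tx":0.96,"ty":-0.5,"tz":0,"turn":0},{"claw":-1,"tx":0.96,"ty":-0.5,"tz":0,"turn":0},{"claw":-1,"tx":0.96,"ty":-0.5,"tz":0,"turn":0},{"claw":-1,"tx":0.96,"ty":-0.5,"tz":0,"turn":0}]'
python3 -m pendant '[{"claw":-1,"tx":0.96,"ty":-0.5,"tz":0,"turn":0},{"claw":-1,"tx":0.96,"ty":-0.5,"tz":0,"turn":0},{"claw":-1,"tx":0.96,"ty":-0.5,"tz":0,"turn":0},{"claw":-1,"tx":0.96,"ty":-0.5,"tz":0,"turn":0},{"claw":-1,"tx":0,"ty":0,"tz":0,"turn":0}]'
python3 - <<'E'
from h import *
import pickle
c=cam("wrist"); save(c,"w1.png"); pickle.dump(c,open("w1.pkl","wb"));s=env.sense();print(s["eef_pos"],s["orientation"],s["joints"])
E
```

```text
time_s: 0.62
eef_pos: [0.3124, -0.4451, 0.2531]
orientation: [-180.0, -0.0, 19.6]
contact_force: [-0.4, -0.1, -0.5]
width: 0.0855
finger_force: 0.0
time_s: 1.03
eef_pos: [0.4029, -0.3474, 0.2535]
orientation: [-180.0, -0.1, 19.8]
contact_force: [-0.3, 0.3, -0.5]
width: 0.0856
finger_force: 0.0
[ 0.40163425 -0.34916499  0.25336834] [-1.79996415e+02 -1.52688062e-02  1.98066766e+01] [-5.51054597e+01 -5.89985867e+00 -6.28964226e+00  8.96097030e+01
  1.56755411e-02  1.05087863e+02]
```

```bash
python3 -m pendant '[{"claw":-1,"tx":0.455,"ty":-0.87,"tz":0,"turn":0},{"claw":-1,"tx":0.455,"ty":-0.87,"tz":0,"turn":0},{"claw":-1,"tx":0.455,"ty":-0.87,"tz":0,"turn":0},{"claw":-1,"tx":0.455,"ty":-0.87,"tz":0,"turn":0}]' | head -2
python3 -m pendant '[{"claw":-1,"tx":0.455,"ty":-0.87,"tz":0,"turn":0},{"claw":-1,"tx":0.455,"ty":-0.87,"tz":0,"turn":0},{"claw":-1,"tx":0.455,"ty":-0.87,"tz":0,"turn":0},{"claw":-1,"tx":0.455,"ty":-0.87,"tz":0,"turn":0}]' | head -2
python3 -m pendant '[{"claw":-1,"tx":0.455,"ty":-0.87,"tz":0,"turn":0},{"claw":-1,"tx":0.455,"ty":-0.87,"tz":0,"turn":0},{"claw":-1,"tx":0.455,"ty":-0.87,"tz":0,"turn":0},{"claw":-1,"tx":0.455,"ty":-0.87,"tz":0,"turn":0},{"claw":-1,"tx":0,"ty":0,"tz":0,"turn":0}]' | head -2
cat > shot.py <<'E'
import sys,pickle
from h import *
c=cam(sys.argv[2] if len(sys.argv)>2 else "wrist");n=sys.argv[1]; save(c,n+".png"); pickle.dump(c,open(n+".pkl","wb"));s=env.sense();print(np.round(s["eef_pos"],4),np.round(s["orientation"],2),np.round(s["joints"],1))
E
python3 shot.py w2
python3 -m pendant '[{"claw":-1,"tx":0.207,"ty":-0.88,"tz":0,"turn":0},{"claw":-1,"tx":0.207,"ty":-0.88,"tz":0,"turn":0},{"claw":-1,"tx":0.207,"ty":-0.88,"tz":0,"turn":0},{"claw":-1,"tx":0.207,"ty":-0.88,"tz":0,"turn":0},{"claw":-1,"tx":0.207,"ty":-0.88,"tz":0,"turn":0}]' | head -2
python3 -m pendant '[{"claw":-1,"tx":0.207,"ty":-0.88,"tz":0,"turn":0},{"claw":-1,"tx":0.207,"ty":-0.88,"tz":0,"turn":0},{"claw":-1,"tx":0.207,"ty":-0.88,"tz":0,"turn":0},{"claw":-1,"tx":0.207,"ty":-0.88,"tz":0,"turn":0},{"claw":-1,"tx":0,"ty":0,"tz":0,"turn":0}]' | head -2
python3 shot.py w3; python3 shot.py s3 scene
python3 - <<'E'
import cv2,numpy as np
a=np.zeros((600,800,3),np.uint8)
for i,n in enumerate(("w1","w2","w3","s3")):
    r,c=divmod(i,2); a[r*300:r*300+300,c*400:c*400+400]=cv2.resize(cv2.imread(f"pics/{n}.png"),(400,300),interpolation=cv2.INTER_AREA)
cv2.imwrite("pics/m1.png",a)
E
```

```text
time_s: 1.42
eef_pos: [0.416, -0.2341, 0.2531]
time_s: 1.75
eef_pos: [0.4327, -0.1174, 0.2532]
time_s: 2.17
eef_pos: [0.4495, 0.0019, 0.2534]
[4.495e-01 1.000e-04 2.533e-01] [180.    -0.    19.75] [-16.7 -20.6 -18.9  91.7  -0.  143.5]
time_s: 2.63
eef_pos: [0.4346, 0.1332, 0.2532]
time_s: 3.05
eef_pos: [0.4223, 0.2433, 0.253]
[0.4226 0.2418 0.253 ] [1.7999e+02 3.0000e-02 1.9680e+01] [ 14.3 -13.8 -13.4  90.4  -0.  174.7]
[0.4228 0.2408 0.253 ] [1.7997e+02 3.0000e-02 1.9620e+01] [ 14.2 -13.9 -13.5  90.4  -0.  174.6]
```

View pics/m1.png

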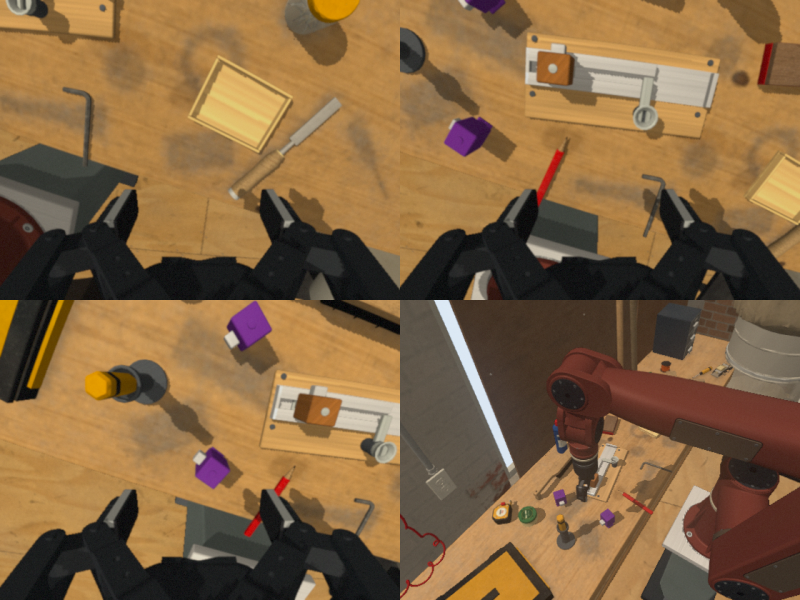

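The montage shows the tray in w1 at about (336,147) full-size px. The track with stop (216,95) and keeper cup (343,164) is in w2, and the driver is in w3 with handle top at about (136,118) and holder foot at (205,115). I'll enlarge these for pixel picking.

```bash
python3 - <<'E'
import cv2,numpy as np
w1,w2,w3=[cv2.imread(f"pics/w{i}.png") for i in(1,2,3)]
a=np.zeros((600,800,3),np.uint8)
def crop(c,x,y,w,h,k):return cv2.resize(c[y:y+h,x:x+w],None,fx=k,fy=k,interpolation=cv2.INTER_CUBIC)
a[:300]=crop(w2,170,30,286,170,2.8)[:300,:800] if False else np.pad(crop(w2,170,40,320,120,2.5),((0,0),(0,0),(0,0)))[:300,:800]
a[300:,:400]=crop(w3,110,75,133,100,3)[:300,:400] if False else cv2.resize(w3[75:165,110:230],(400,300),interpolation=cv2.INTER_CUBIC)
a[300:,400:]=cv2.resize(w1[70:220,240:440],(400,300),interpolation=cv2.INTER_CUBIC)
cv2.imwrite("pics/c2.png",a)
E
```

```text
(no output)
```

View pics/c2.png

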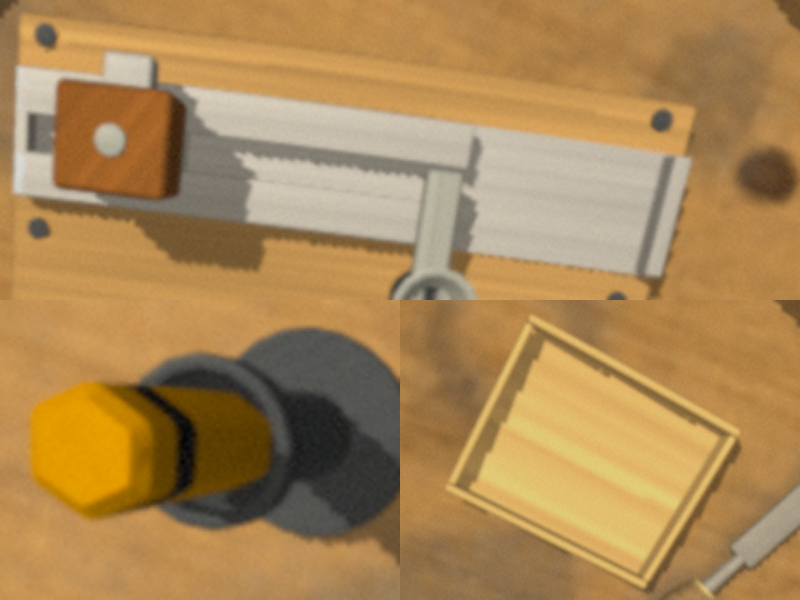

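The crops show a hexagonal handle top around (85,450), tongue end at (445,172), cup at (433,300), tray corners at (530,318), (738,433), (648,587), (450,487), and the stop top with its button at (110,140).

```bash
python3 - <<'E'
from h import *
import pickle
w1,w2,w3=[pickle.load(open(f"w{i}.pkl","rb")) for i in(1,2,3)]
def P2(x,y,z):return plane(w2,170+x/2.5-.3,40+y/2.5-.3,z)
def P3(x,y,z):return plane(w3,110+x/3.333-.3,75+(y-300)/3.333-.3,z)
def P1(x,y,z):return plane(w1,240+(x-400)/2-.2,70+(y-300)/2-.2,z)
np.set_printoptions(precision=4,suppress=True)
q=[P1(*p,.02) for p in((530,318),(738,433),(648,587),(450,487))]
print("tray",np.mean(q,0),[np.linalg.norm(q[i]-q[i-1]) for i in range(4)],[np.degrees(np.arctan2(*(q[i]-q[i-1])[1::-1])) for i in range(4)])
b=[P2(20,15,.012),P2(693,107,.012)];print("board far",b,np.linalg.norm(b[0]-b[1]))
d=b[0]-b[1];yaw=np.degrees(np.arctan2(-d[0],d[1]));print("yaw",yaw)
e=[P2(15,68,.027),P2(13,193,.027),P2(690,157,.026),P2(660,277,.026)]
print("track ends",e,"widths",np.linalg.norm(e[0]-e[1]),np.linalg.norm(e[2]-e[3]),"len",np.linalg.norm((e[0]+e[1]-e[2]-e[3])/2))
print("stop btn",P2(110,140,.066),"top corners",P2(62,80,.064),P2(168,82,.064),P2(160,199,.064),P2(55,188,.064))
print("tongue end",P2(445,172,.038))
print("hex",[P3(*p,.1835)[:2] for p in((37,403),(92,383),(133,415),(130,472),(92,515),(35,480),(85,450))])
print("holder rim ctr",P3(212,440,.118)[:2],"foot",P3(315,432,.006)[:2])
# cup rim hough
g=cv2.cvtColor(w2["im"],cv2.COLOR_RGB2GRAY)[130:200,305:385];g=cv2.resize(g,None,fx=4,fy=4,interpolation=cv2.INTER_CUBIC)
c=cv2.HoughCircles(g,cv2.HOUGH_GRADIENT,1,20,param1=100,param2=25,minRadius=45,maxRadius=90)
for x,y,r in c[0][:3]:
    u,v=305+x/4-.4,130+y/4-.4; print("cup",u,v,r/4,plane(w2,u,v,.057),"rad m",np.linalg.norm(plane(w2,u+r/4,v,.057)-plane(w2,u,v,.057)))
E
```

```text
tray [ 0.4589 -0.3991  0.02  ] [np.float64(0.10404535208369044), np.float64(0.13771474742801512), np.float64(0.10520667850541254), np.float64(0.13858346475746341)] [np.float64(-5.886851429358527), np.float64(-96.65772358844396), np.float64(174.57523443309256), np.float64(82.86831101558224)]
board far [array([0.5517, 0.157 , 0.012 ]), array([ 0.6199, -0.1412,  0.012 ])] 0.30595031306043896
yaw 12.868180482071892
track ends [array([0.5296, 0.1484, 0.027 ]), array([0.4788, 0.1362, 0.027 ]), array([ 0.597 , -0.1435,  0.026 ]), array([ 0.5445, -0.1561,  0.026 ])] widths 0.052290899975085334 0.053946724737220966 len 0.29963398331218666
stop btn [0.5159 0.0932 0.066 ] top corners [0.5308 0.1174 0.064 ] [0.5436 0.0786 0.064 ] [0.501  0.0684 0.064 ] [0.4911 0.1093 0.064 ]
tongue end [ 0.5512 -0.04    0.038 ]
hex [array([0.4679, 0.3629]), array([0.4747, 0.3539]), array([0.4716, 0.3454]), array([0.4614, 0.3437]), array([0.4513, 0.3489]), array([0.4541, 0.3606]), array([0.4626, 0.3526])]
holder rim ctr [0.4634 0.3508] foot [0.4633 0.3516]Traceback (most recent call last):
  File "<stdin>", line 21, in <module>
TypeError: 'NoneType' object is not subscriptable
```

```bash
for i in 1 2 3; do python3 -m pendant '[{"claw":-1,"tx":0,"ty":0,"tz":0,"turn":-0.0795},{"claw":-1,"tx":0,"ty":0,"tz":0,"turn":-0.0795},{"claw":-1,"tx":0,"ty":0,"tz":0,"turn":-0.0795},{"claw":-1,"tx":0,"ty":0,"tz":0,"turn":-0.0795},{"claw":-1,"tx":0,"ty":0,"tz":0,"turn":-0.0795}]' | sed -n 2,3p; done
python3 -m pendant '[{"claw":-1,"tx":0,"ty":0,"tz":0,"turn":-0.0795},{"claw":-1,"tx":0,"ty":0,"tz":0,"turn":0}]'
cat > go.py <<'E'
# python3 go.py x y z yaw : shift needed in tool axes, units
import sys
from h import *
s=env.sense();R=Ro.from_euler('xyz',s["orientation"],degrees=True).as_matrix()
g=[float(a) for a in sys.argv[1:5]]
d=R.T@(np.array(g[:3])-s["eef_pos"])/.03
y=(g[3]-s["orientation"][2]+180)%360-180
print("t",round(s["time_s"],2),"pos",np.round(s["eef_pos"],4),"rpy",np.round(s["orientation"],2),"F",np.round(s["contact_force"],1),"ft",np.round(s["ft_torque"],2),"j6",round(s["joints"][5],1))
print("need units",np.round(d,2),"turn units",round(-y/90,3),"min rows",np.abs(d).max(),abs(y)/7.16)
E
python3 go.py 0.463 0.352 0.25 134
```

```text
eef_pos: [0.4232, 0.2395, 0.2533]
orientation: [180.0, 0.0, 55.6]
eef_pos: [0.4232, 0.2394, 0.2532]
orientation: [180.0, 0.0, 91.3]
eef_pos: [0.4232, 0.2394, 0.2532]
orientation: [-180.0, 0.0, 127.1]
time_s: 4.57
eef_pos: [0.4231, 0.2396, 0.2532]
orientation: [-180.0, 0.0, 134.3]
contact_force: [0.1, 0.4, -0.4]
width: 0.0853
finger_force: 0.0
t 4.57 pos [0.4231 0.2396 0.2532] rpy [-1.7998e+02  2.0000e-02  1.3427e+02] F [ 0.1  0.4 -0.4] ft [ 0.    0.01 -0.03] j6 59.8
need units [1.76 3.57 0.1 ] turn units 0.003 min rows 3.566804871680941 0.037056267626103576
```

```bash
python3 -m pendant '[{"claw":-1,"tx":0.352,"ty":0.714,"tz":0,"turn":0},{"claw":-1,"tx":0.352,"ty":0.714,"tz":0,"turn":0},{"claw":-1,"tx":0.352,"ty":0.714,"tz":0,"turn":0},{"claw":-1,"tx":0.352,"ty":0.714,"tz":0,"turn":0},{"claw":-1,"tx":0.352,"ty":0.714,"tz":0,"turn":0}]' | sed -n 2p
python3 -m pendant '[{"claw":-1,"tx":0,"ty":0,"tz":0,"turn":0},{"claw":-1,"tx":0,"ty":0,"tz":0,"turn":0}]'|sed -n 2p
python3 go.py 0.463 0.352 0.148 134; python3 shot.py w4
python3 - <<'E'
from h import *
import pickle
w=pickle.load(open("w4.pkl","rb"))
m=cv2.inRange(cv2.cvtColor(w["im"],cv2.COLOR_RGB2HSV),(18,150,120),(32,255,255))
n,l,st,ce=cv2.connectedComponentsWithStats(m)
p=proj(w,[.463,.352,.184]);print("pred",p)
for i in range(1,n):
    if st[i,4]>300:print(st[i],ce[i])
i=l[int(p[1]),int(p[0])];print(i)
im=w["im"][max(0,int(p[1])-75):int(p[1])+75,int(p[0])-100:int(p[0])+100]
print(max(0,int(p[1])-75),int(p[0])-100,im.shape)
cv2.imwrite("pics/c3.png",cv2.resize(im,None,fx=4,fy=4,interpolation=cv2.INTER_CUBIC)[:600,:800,::-1])
E
```

```text
eef_pos: [0.4638, 0.3535, 0.2531]
eef_pos: [0.4632, 0.3532, 0.2526]
t 5.15 pos [0.4632 0.3532 0.2526] rpy [-179.92   -0.    133.85] F [ 0.4 -1.  -0.9] ft [ 0.01 -0.03  0.03] j6 70.6
need units [-0.02 -0.03  3.49] turn units -0.002 min rows 3.4857282696823524 0.020999446648129784
[0.4631 0.3527 0.2529] [-1.7994e+02  1.0000e-02  1.3386e+02] [24.4  2.9  2.3 89.5 -0.  70.6]
pred [276.75748568 234.74026409]
[  390     0   170   166 17797] [484.7210204   68.02916222]
[ 344   20   91  161 1449] [388.29399586  98.46583851]
[ 260  211   35   39 1022] [277.18493151 230.42270059]
[433 275  49  42 890] [457.29550562 294.35842697]
631
159 176 (150, 200, 3)
```

View pics/c3.png

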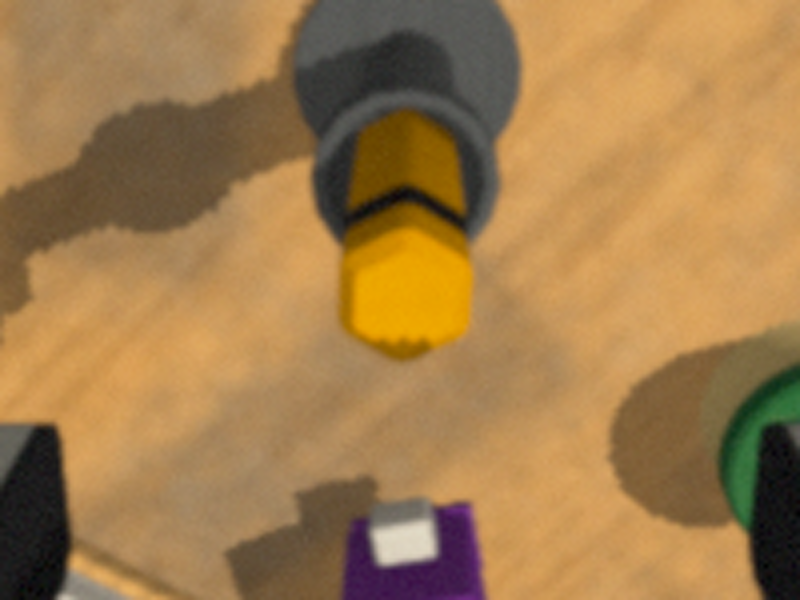

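The crop shows the handle hexagon centred at about (277,233) full-size px with two flats facing the fingers, so it is aligned. Descending and gripping.

```bash
python3 -m pendant '[{"claw":-1,"tx":0,"ty":0,"tz":0.87,"turn":0},{"claw":-1,"tx":0,"ty":0,"tz":0.87,"turn":0},{"claw":-1,"tx":0,"ty":0,"tz":0.87,"turn":0},{"claw":-1,"tx":0,"ty":0,"tz":0.87,"turn":0},{"claw":-1,"tx":0,"ty":0,"tz":0,"turn":0}]' | sed -n 2,4p
python3 -m pendant '[{"claw":1,"tx":0,"ty":0,"tz":0,"turn":0},{"claw":1,"tx":0,"ty":0,"tz":0,"turn":0},{"claw":1,"tx":0,"ty":0,"tz":0,"turn":0},{"claw":1,"tx":0,"ty":0,"tz":0,"turn":0},{"claw":1,"tx":0,"ty":0,"tz":0,"turn":0}]' 60
python3 -m pendant '[{"claw":1,"tx":0,"ty":0,"tz":0,"turn":0},{"claw":1,"tx":0,"ty":0,"tz":0,"turn":0},{"claw":1,"tx":0,"ty":0,"tz":0,"turn":0},{"claw":1,"tx":0,"ty":0,"tz":0,"turn":0},{"claw":1,"tx":0,"ty":0,"tz":0,"turn":0}]' 60
python3 go.py 0.463 0.352 0.278 134
```

```text
eef_pos: [0.4603, 0.3511, 0.1437]
orientation: [-179.6, -0.1, 133.9]
contact_force: [-0.8, -1.3, -1.0]
time_s: 6.03
eef_pos: [0.4634, 0.3539, 0.1503]
orientation: [179.9, 0.0, 134.1]
contact_force: [-3.6, -4.1, 2.5]
width: 0.0256
finger_force: 1.9
time_s: 6.45
eef_pos: [0.4629, 0.3536, 0.1502]
orientation: [180.0, 0.1, 134.1]
contact_force: [-2.4, -2.4, 5.7]
width: 0.0226
finger_force: 57.9
t 6.45 pos [0.4629 0.3536 0.1502] rpy [1.7997e+02 5.0000e-02 1.3406e+02] F [-2.4 -2.4  5.7] ft [-0.73  0.73  0.02] j6 70.5
need units [-0.05 -0.03 -4.26] turn units 0.001 min rows 4.260908156060635 0.008344300038809049
```

```bash
python3 -m pendant '[{"claw":1,"tx":0,"ty":0,"tz":-0.5,"turn":0},{"claw":1,"tx":0,"ty":0,"tz":-0.88,"turn":0},{"claw":1,"tx":0,"ty":0,"tz":-0.88,"turn":0},{"claw":1,"tx":0,"ty":0,"tz":-0.88,"turn":0},{"claw":1,"tx":0,"ty":0,"tz":-0.88,"turn":0}]' >/dev/null
python3 -m pendant '[{"claw":1,"tx":0,"ty":0,"tz":-0.5,"turn":0},{"claw":1,"tx":0,"ty":0,"tz":0,"turn":0},{"claw":1,"tx":0,"ty":0,"tz":0,"turn":0}]'
python3 shot.py w5; python3 shot.py s5 scene;python3 shot.py d5 side
python3 - <<'E'
from h import *
import pickle
s=env.sense();p=np.array(s["eef_pos"]);tip=[p[0],p[1],p[2]-.1395]
a=np.zeros((600,800,3),np.uint8)
for k,n in enumerate(("w5","s5","d5")):
    w=pickle.load(open(n+".pkl","rb"));q=proj(w,tip);h=[30,20,20][k]; 
    x,y=int(q[0])-2*h//2,int(q[1])-int(1.4*h)
    x0=max(0,x);y0=max(0,y);im=w["im"][y0:y0+2*h,x0:x0+2*h];print(n,q,x0,y0)
    r=cv2.resize(im,(266,int(266*im.shape[0]/im.shape[1])),interpolation=cv2.INTER_CUBIC)[:300]
    a[:r.shape[0],k*266:k*266+266]=r
w=pickle.load(open("w5.pkl","rb"))["im"];a[300:,:400]=cv2.resize(w,(400,300))
cv2.imwrite("pics/c4.png",a[:,:,::-1])
E
```

```text
time_s: 7.12
eef_pos: [0.4631, 0.354, 0.285]
orientation: [179.9, 0.0, 134.1]
contact_force: [0.5, 0.1, -0.6]
width: 0.0224
finger_force: 58.4
[0.4626 0.3538 0.2837] [-1.7997e+02 -1.0000e-02  1.3407e+02] [24.6  3.4  6.1 92.7 -0.  70.5]
[0.4623 0.3537 0.2829] [-1.7990e+02 -3.0000e-02  1.3407e+02] [24.6  3.5  6.  92.7 -0.  70.5]
[0.4622 0.3536 0.2827] [-1.7987e+02 -4.0000e-02  1.3407e+02] [24.5  3.5  6.  92.7 -0.  70.5]
w5 [276.65738378 201.75328004] 246 159
s5 [226.25786602 311.55450157] 206 283
d5 [206.82374644 233.95298354] 186 205
```

View pics/c4.png

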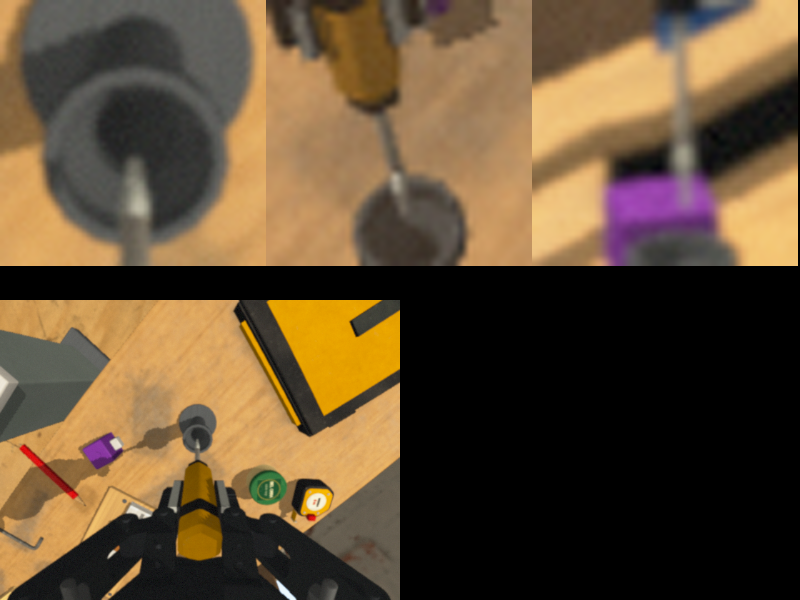

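The blade is seen edge-on from the wrist camera, with its tip at about (275,195) in w5, (227,315) in the scene view and (209,236) in the side view. Its width therefore lies along tool x. I'll triangulate the tip to check for lean.

```bash
python3 - <<'E'
from h import *
import pickle
w,s,d=[pickle.load(open(n+".pkl","rb")) for n in("w5","s5","d5")]
pw=(275.6,195.5);ps=(226.8,315.2);pd=(209,235.8)
p=np.array([.4625,.3537,.283]);R=Ro.from_euler('xyz',(180,0,134.07),degrees=True).as_matrix()
for a,b,c,e in((w,pw,s,ps),(w,pw,d,pd),(s,ps,d,pd)):
    X,g=two(a,b,c,e);print(np.round(X,4),round(g,4),"tool",np.round(R.T@(X-p),4))
print("w plane",R.T@(plane(w,*pw,.283-.1417)-p))
E
python3 go.py 0.463 0.345 0.283 134; python3 go.py 0.4957 -0.0545 0.283 14.6
```

```text
[0.4605 0.3549 0.1289] 0.0017 tool [ 0.0023 -0.0005  0.1541]
[0.4564 0.3552 0.1403] 0.0042 tool [ 0.0053 -0.0034  0.1427]
[0.4531 0.3591 0.1429] 0.0046 tool [ 0.0104 -0.003   0.1401]
w plane [ 0.00554195 -0.00130093  0.1417    ]
t 7.27 pos [0.4622 0.3536 0.2827] rpy [-1.7987e+02 -4.0000e-02  1.3407e+02] F [-0.8  0.4 -1.5] ft [0.06 0.03 0.02] j6 70.5
need units [-0.22 -0.18 -0.01] turn units 0.001 min rows 0.22397224581598876 0.009300382029577104
t 7.27 pos [0.4622 0.3536 0.2827] rpy [-1.7987e+02 -4.0000e-02  1.3407e+02] F [-0.8  0.4 -1.5] ft [0.06 0.03 0.02] j6 70.5
need units [-10.55  -8.66   0.  ] turn units 1.327 min rows 10.5505085957124 16.68527803566086
```

```bash
for i in 1 2 3; do python3 -m pendant '[{"claw":1,"tx":-0.879,"ty":-0.722,"tz":0,"turn":0},{"claw":1,"tx":-0.879,"ty":-0.722,"tz":0,"turn":0},{"claw":1,"tx":-0.879,"ty":-0.722,"tz":0,"turn":0},{"claw":1,"tx":-0.879,"ty":-0.722,"tz":0,"turn":0}]' | sed -n 2p; done
python3 -m pendant '[{"claw":1,"tx":0,"ty":0,"tz":0,"turn":-0.0748},{"claw":1,"tx":0,"ty":0,"tz":0,"turn":-0.0748},{"claw":1,"tx":0,"ty":0,"tz":0,"turn":-0.0748},{"claw":1,"tx":0,"ty":0,"tz":0,"turn":-0.0748},{"claw":1,"tx":0,"ty":0,"tz":0,"turn":-0.0748}]' | sed -n 2p
python3 -m pendant '[{"claw":1,"tx":0,"ty":0,"tz":0,"turn":-0.0748},{"claw":1,"tx":0,"ty":0,"tz":0,"turn":-0.0748},{"claw":1,"tx":0,"ty":0,"tz":0,"turn":-0.0748},{"claw":1,"tx":0,"ty":0,"tz":0,"turn":-0.0748},{"claw":1,"tx":0,"ty":0,"tz":0,"turn":0}]' | sed -n 2p
python3 go.py 0.501 -0.0531 0.245 194.6
```

```text
eef_pos: [0.473, 0.2164, 0.2829]
eef_pos: [0.4842, 0.0801, 0.2831]
eef_pos: [0.4953, -0.0559, 0.2831]
eef_pos: [0.4955, -0.0543, 0.283]
eef_pos: [0.4955, -0.0542, 0.2831]
t 9.1 pos [ 0.4955 -0.0542  0.2831] rpy [ 1.7993e+02 -1.0000e-01 -1.6504e+02] F [-0.3  0.  -1. ] ft [ 0.01 -0.04  0.01] j6 -36.3
need units [-0.19 -0.01  1.27] turn units 0.004 min rows 1.2692613183784933 0.050443289202647255
```

```bash
python3 -m pendant '[{"claw":1,"tx":-0.06,"ty":0,"tz":0.68,"turn":0.002},{"claw":1,"tx":-0.06,"ty":0,"tz":0.68,"turn":0.002},{"claw":1,"tx":-0.07,"ty":0,"tz":0.68,"turn":0},{"claw":1,"tx":0,"ty":0,"tz":0,"turn":0},{"claw":1,"tx":0,"ty":0,"tz":0,"turn":0}]'
python3 shot.py w6; python3 shot.py s6 scene;python3 shot.py d6 side
python3 - <<'E'
from h import *
import pickle
a=np.zeros((600,800,3),np.uint8);K=np.array([.4957,-.0545,.057])
for k,(n,sz,ox,oy,W,H) in enumerate((("w6",8,0,0,480,600),("s6",8,480,0,320,300),("d6",8,480,300,320,300))):
    w=pickle.load(open(n+".pkl","rb"));q=proj(w,K);x=int(q[0])-W//sz//2;y=int(q[1])-H//sz//2
    im=w["im"][y:y+H//sz+1,x:x+W//sz];r=cv2.resize(im,None,fx=sz,fy=sz,interpolation=cv2.INTER_CUBIC)[:H,:W];a[oy:oy+r.shape[0],ox:ox+r.shape[1]]=r;print(n,q,x,y)
cv2.imwrite("pics/c5.png",a[:,:,::-1])
E
```

```text
time_s: 9.52
eef_pos: [0.5005, -0.0526, 0.2221]
orientation: [179.9, -0.1, -165.9]
contact_force: [-0.1, -0.0, -0.5]
width: 0.0225
finger_force: 58.6
[ 0.5012 -0.0529  0.2235] [ 1.7998e+02 -4.0000e-02 -1.6583e+02] [-20.9 -11.1 -14.1  87.   -0.  -35.1]
[ 0.5016 -0.0531  0.2243] [-1.7997e+02  3.0000e-02 -1.6580e+02] [-20.9 -11.1 -14.   87.   -0.  -35.1]
[ 0.5019 -0.0532  0.2247] [-1.7994e+02  8.0000e-02 -1.6577e+02] [-20.9 -11.1 -14.   87.   -0.  -35.1]
w6 [276.32345195 190.09467984] 246 153
s6 [300.40485822 221.86942599] 280 203
d6 [285.83013451 214.50508565] 265 196
```

View pics/c5.png

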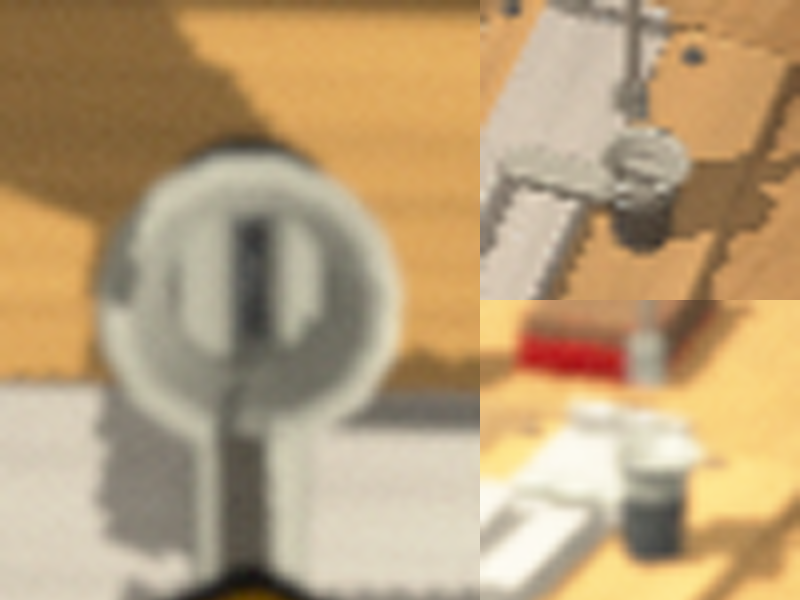

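In w6, the slot runs from about (277.6,180) to (277.9,197), the rim centre is at about (277.2,190), and the blade tip is at about (275.8,200) just before the cup. Slot and blade look parallel.

```bash
python3 - <<'E'
from h import *
import pickle
np.set_printoptions(precision=4,suppress=True)
w,s,d=[pickle.load(open(n+".pkl","rb")) for n in("w6","s6","d6")]
o=lambda x,y:(246+x/8-.45,153+y/8-.45)
p=np.array([.5012,-.0529,.2235]);R=Ro.from_euler('xyz',(179.98,-.04,-165.83),degrees=True).as_matrix()
rim=plane(w,*o(250,295),.057);print("rim",rim,"diam",np.linalg.norm(plane(w,*o(100,295),.057)-plane(w,*o(400,295),.057)),"tool",R.T@(rim-p))
a=plane(w,*o(253,215),.048);b=plane(w,*o(256,345),.048);print("slot",a,b,np.linalg.norm(a-b),np.degrees(np.arctan2(*(b-a)[1::-1])))
print(R.T@(a-p))
t=plane(w,*o(238,380),.2235-.1417);print("tip",t,R.T@(t-p))
os=lambda x,y:(280+(x-480)/8-.45,203+y/8-.45); od=lambda x,y:(265+(x-480)/8-.45,196+(y-300)/8-.45)
X,g=two(w,o(238,380),s,os(629,112));print("w+s",X,g,R.T@(X-p))
X,g=two(w,o(238,380),d,od(648,382));print("w+d",X,g,R.T@(X-p))
X,g=two(w,o(250,295),s,os(648,157));print("rim w+s",X,g)
E
python3 go.py .5 -.05 .2 194.6
```

```text
rim [ 0.4949 -0.0542  0.057 ] diam 0.036961808371658016 tool [0.0063 0.0002 0.1665]
slot [ 0.4871 -0.0558  0.048 ] [ 0.5034 -0.0513  0.048 ] 0.01699153806821553 15.40883613350389
[0.0143 0.0006 0.1755]
tip [ 0.4986 -0.0546  0.0818] [ 0.0028 -0.0011  0.1417]
w+s [ 0.5019 -0.054   0.0784] 0.004385048507944555 [-0.0005 -0.0013  0.1451]
w+d [ 0.4977 -0.0548  0.0858] 0.0006333793087532572 [ 0.0037 -0.001   0.1377]
rim w+s [ 0.495  -0.0542  0.0563] 0.0001626000111229403
t 9.67 pos [ 0.5019 -0.0532  0.2247] rpy [-1.7994e+02  8.0000e-02 -1.6577e+02] F [-0.5 -0.  -0.4] ft [-0.   -0.05 -0.01] j6 -35.1
need units [0.04 0.12 0.82] turn units -0.004 min rows 0.821819639705418 0.052291414352959295
```

```bash
python3 -m pendant '[{"claw":1,"tx":0.14,"ty":0.065,"tz":0,"turn":-0.006},{"claw":1,"tx":0,"ty":0,"tz":0.3,"turn":0},{"claw":1,"tx":0,"ty":0,"tz":0.3,"turn":0},{"claw":1,"tx":0,"ty":0,"tz":0.12,"turn":0},{"claw":1,"tx":0,"ty":0,"tz":0,"turn":0}]'
python3 -m pendant '[{"claw":1,"tx":0,"ty":0,"tz":0,"turn":0},{"claw":1,"tx":0,"ty":0,"tz":0,"turn":0}]' >/dev/null
python3 go.py .4975 -.0523 .188 194.6
```

```text
time_s: 10.08
eef_pos: [0.4963, -0.0519, 0.2001]
orientation: [179.9, -0.1, -165.2]
contact_force: [-0.5, -0.6, -1.9]
width: 0.0224
finger_force: 58.6
t 10.25 pos [ 0.497  -0.0521  0.2018] rpy [-180.      0.   -165.17] F [-0.2 -0.4 -0.9] ft [0.05 0.06 0.03] j6 -35.8
need units [-0.02 -0.01  0.46] turn units 0.003 min rows 0.45865471216615467 0.03158001973309897
```

```bash
python3 shot.py w7
python3 - <<'E'
from h import *
import pickle
w=pickle.load(open("w7.pkl","rb"));q=proj(w,[.4949,-.0542,.057]);print(q)
x,y=int(q[0])-33,int(q[1])-25;print(x,y,"tip pred",proj(w,[.4949,-.0542,.06]))
cv2.imwrite("pics/c6.png",cv2.resize(w["im"][y:y+50,x:x+66],None,fx=12,fy=12,interpolation=cv2.INTER_CUBIC)[:,:,::-1])
E
```

```text
[ 0.4971 -0.0522  0.2019] [-1.7998e+02  1.0000e-02 -1.6517e+02] [-21.  -11.9 -17.1  84.8  -0.  -35.8]
[275.63161444 198.09291296]
242 173 tip pred [275.60756368 199.02609656]
```

View pics/c6.png

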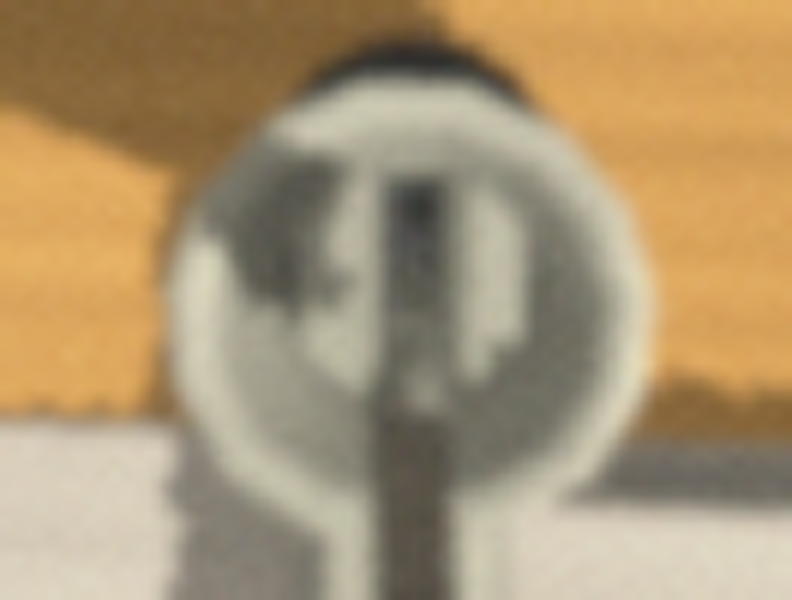

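In w7 the blade is at (276.6,197), in line with the slot at x ≈ 277 and about 1 mm from the predicted centre. I'll lower it gently.

```bash
python3 -m pendant '[{"claw":1,"tx":-0.02,"ty":0,"tz":0.1,"turn":0},{"claw":1,"tx":0,"ty":0,"tz":0.1,"turn":0},{"claw":1,"tx":0,"ty":0,"tz":0.1,"turn":0},{"claw":1,"tx":0,"ty":0,"tz":0.1,"turn":0},{"claw":1,"tx":0,"ty":0,"tz":0,"turn":0}]'
python3 -m pendant '[{"claw":1,"tx":0,"ty":0,"tz":0.05,"turn":0},{"claw":1,"tx":0,"ty":0,"tz":0.05,"turn":0},{"claw":1,"tx":0,"ty":0,"tz":0,"turn":0}]'
python3 go.py .4975 -.0523 .1837 194.6
```

```text
time_s: 10.72
eef_pos: [0.4972, -0.0518, 0.1888]
orientation: [180.0, -0.1, -165.2]
contact_force: [-1.0, -0.4, -1.0]
width: 0.0224
finger_force: 58.6
time_s: 10.97
eef_pos: [0.4974, -0.0519, 0.1864]
orientation: [180.0, -0.0, -165.2]
contact_force: [-0.0, 0.7, -0.6]
width: 0.0222
finger_force: 58.6
t 10.97 pos [ 0.4974 -0.0519  0.1864] rpy [ 1.8000e+02 -1.0000e-02 -1.6517e+02] F [-0.   0.7 -0.6] ft [ 0.04 -0.02 -0.01] j6 -35.8
need units [ 0.   -0.01  0.09] turn units 0.003 min rows 0.0906040907825543 0.0320320758794614
```

```bash
python3 -m pendant '[{"claw":1,"tx":0,"ty":0,"tz":0.05,"turn":0},{"claw":1,"tx":0,"ty":0,"tz":0.03,"turn":0},{"claw":1,"tx":0,"ty":0,"tz":0,"turn":0}]'
python3 -m pendant '[{"claw":1,"tx":0,"ty":0,"tz":0.05,"turn":0},{"claw":1,"tx":0,"ty":0,"tz":0,"turn":0},{"claw":1,"tx":0,"ty":0,"tz":0,"turn":0}]'
python3 go.py .4975 -.0523 .1837 194.6
```

```text
time_s: 11.22
eef_pos: [0.4976, -0.052, 0.1843]
orientation: [-180.0, 0.0, -165.2]
contact_force: [-0.4, -0.4, -1.6]
width: 0.0221
finger_force: 58.8
time_s: 11.47
eef_pos: [0.498, -0.0521, 0.1841]
orientation: [-179.9, 0.1, -165.2]
contact_force: [-0.7, 1.8, 7.9]
width: 0.0223
finger_force: 59.0
t 11.47 pos [ 0.498  -0.0521  0.1841] rpy [-1.7994e+02  9.0000e-02 -1.6516e+02] F [-0.7  1.8  7.9] ft [0.27 0.44 0.01] j6 -35.8
need units [ 0.02 -0.    0.01] turn units 0.003 min rows 0.017884464007817198 0.03303675856966556
```

```bash
python3 -m pendant '[{"claw":1,"tx":0.004,"ty":0.01,"tz":-0.02,"turn":-0.0667},{"claw":1,"tx":0.004,"ty":0.01,"tz":0,"turn":-0.0667},{"claw":1,"tx":0.004,"ty":0.01,"tz":0,"turn":-0.0667},{"claw":1,"tx":0.004,"ty":0.01,"tz":0,"turn":-0.0667},{"claw":1,"tx":0,"ty":0,"tz":0,"turn":0}]' 80
python3 go.py .4975 -.0523 .1837 278
python3 -m pendant '[{"claw":1,"tx":0.004,"ty":0.01,"tz":0,"turn":-0.0667},{"claw":1,"tx":0.004,"ty":0.01,"tz":0,"turn":-0.0667},{"claw":1,"tx":0.004,"ty":0.01,"tz":0,"turn":-0.0667},{"claw":1,"tx":0.004,"ty":0.01,"tz":0,"turn":-0.0667},{"claw":1,"tx":0.004,"ty":0.01,"tz":0,"turn":-0.0667}]'
python3 go.py .4975 -.0523 .1837 278
```

```text
time_s: 11.88
eef_pos: [0.497, -0.0515, 0.1842]
orientation: [-179.9, 0.0, -140.9]
contact_force: [-0.9, -0.8, 4.7]
width: 0.0222
finger_force: 78.4
t 11.88 pos [ 0.497  -0.0515  0.1842] rpy [-1.7989e+02  1.0000e-02 -1.4090e+02] F [-0.9 -0.8  4.7] ft [-0.43  0.11  0.01] j6 -60.0
need units [ 0.   -0.03  0.02] turn units -0.654 min rows 0.02944687787677266 8.22651495927651
time_s: 12.3
eef_pos: [0.4956, -0.0512, 0.1842]
orientation: [-179.9, -0.1, -111.1]
contact_force: [-0.1, -2.2, 5.3]
width: 0.022
finger_force: 78.4
t 12.3 pos [ 0.4956 -0.0512  0.1842] rpy [-1.7989e+02 -5.0000e-02 -1.1109e+02] F [-0.1 -2.2  5.3] ft [-0.72 -0.05 -0.15] j6 -89.9
need units [ 0.01 -0.07  0.02] turn units -0.323 min rows 0.07250685473451385 4.063390992039476
```

```bash
python3 -m pendant '[{"claw":1,"tx":0.004,"ty":0.01,"tz":0,"turn":-0.0667},{"claw":1,"tx":0.004,"ty":0.01,"tz":0,"turn":-0.0667},{"claw":1,"tx":0.004,"ty":0.01,"tz":0,"turn":-0.0667},{"claw":1,"tx":0.004,"ty":0.01,"tz":0,"turn":-0.0667},{"claw":1,"tx":0,"ty":0,"tz":0,"turn":0}]'
python3 go.py .4975 -.0523 .1837 285
python3 -m pendant '[{"claw":1,"tx":0.004,"ty":0.01,"tz":0,"turn":-0.0667},{"claw":1,"tx":0.002,"ty":0.005,"tz":0,"turn":-0.04},{"claw":1,"tx":0,"ty":0,"tz":0,"turn":0},{"claw":1,"tx":0,"ty":0,"tz":0,"turn":0}]'
python3 go.py .4975 -.0523 .1837 285
python3 shot.py s8 scene;python3 shot.py w8
```

```text
time_s: 12.72
eef_pos: [0.4944, -0.0514, 0.1842]
orientation: [-179.9, -0.1, -87.1]
contact_force: [0.4, -2.2, 6.2]
width: 0.0223
finger_force: 78.3
t 12.72 pos [ 0.4944 -0.0514  0.1842] rpy [-1.7991e+02 -9.0000e-02 -8.7070e+01] F [ 0.4 -2.2  6.2] ft [-0.79 -0.1  -0.06] j6 -113.9
need units [ 0.04 -0.1   0.02] turn units -0.134 min rows 0.10286196333571042 1.685946344596308
time_s: 13.05
eef_pos: [0.494, -0.0516, 0.1842]
orientation: [-179.9, -0.1, -77.9]
contact_force: [-0.1, -3.3, 5.1]
width: 0.0217
finger_force: 78.2
t 13.05 pos [ 0.494  -0.0516  0.1842] rpy [-1.7993e+02 -1.1000e-01 -7.7900e+01] F [-0.1 -3.3  5.1] ft [-0.95 -0.07 -0.05] j6 -123.2
need units [ 0.05 -0.11  0.02] turn units -0.032 min rows 0.1105059781813394 0.4052381277370059
[ 0.4939 -0.0516  0.1841] [-1.7993e+02 -1.0000e-01 -7.7920e+01] [ -21.1  -12.6  -19.5   83.    -0.  -123.1]
[ 0.494  -0.0516  0.1842] [-1.7993e+02 -1.1000e-01 -7.7920e+01] [-2.110e+01 -1.260e+01 -1.950e+01  8.300e+01 -1.000e-01 -1.231e+02]
```

```bash
python3 -m pendant '[{"claw":1,"tx":0,"ty":0.003,"tz":0,"turn":-0.02},{"claw":1,"tx":0,"ty":0.003,"tz":0,"turn":-0.02},{"claw":1,"tx":0,"ty":0,"tz":0,"turn":0}]'
python3 go.py .4975 -.0523 .1837 285
python3 -m pendant '[{"claw":1,"tx":0,"ty":0,"tz":-0.3,"turn":0.03},{"claw":1,"tx":0,"ty":0,"tz":-0.6,"turn":0},{"claw":1,"tx":0,"ty":0,"tz":-0.9,"turn":0},{"claw":1,"tx":0,"ty":0,"tz":-0.9,"turn":0},{"claw":1,"tx":0,"ty":0,"tz":-0.9,"turn":0}]'
python3 shot.py s9 scene;python3 shot.py w9; python3 shot.py d9 side
python3 - <<'E'
from h import *
import pickle
a=np.zeros((600,800,3),np.uint8);K=[.49,-.02,.04]
for k,(n,sz,ox,oy,W,H) in enumerate((("w9",2,0,0,480,600),("s9",4,480,0,320,300),("d9",4,480,300,320,300))):
    w=pickle.load(open(n+".pkl","rb"));q=proj(w,K);x=max(0,int(q[0])-W//sz//2);y=max(0,int(q[1])-H//sz//2)
    im=w["im"][y:y+H//sz,x:x+W//sz];r=cv2.resize(im,None,fx=sz,fy=sz,interpolation=cv2.INTER_CUBIC)[:H,:W];a[oy:oy+r.shape[0],ox:ox+r.shape[1]]=r;print(n,q,x,y,[proj(w,np.array([.4949+.058*np.cos(t),-.0542+.058*np.sin(t),.038])).round(1) for t in np.radians([87,93,98,104])])
cv2.imwrite("pics/c7.png",a[:,:,::-1])
E
```

```text
time_s: 13.4
eef_pos: [0.4938, -0.0517, 0.1842]
orientation: [-179.9, -0.1, -74.2]
contact_force: [0.1, -2.9, 5.1]
width: 0.0218
finger_force: 78.2
t 13.4 pos [ 0.4938 -0.0517  0.1842] rpy [-1.7994e+02 -1.2000e-01 -7.4220e+01] F [ 0.1 -2.9  5.1] ft [-0.99 -0.14 -0.08] j6 -126.9
need units [ 0.05 -0.11  0.02] turn units 0.009 min rows 0.11371822754808886 0.10942089926834214
time_s: 13.82
eef_pos: [0.4928, -0.0506, 0.2919]
orientation: [179.9, 0.1, -77.0]
contact_force: [0.0, 0.5, -1.6]
width: 0.022
finger_force: 78.5
[ 0.4941 -0.0512  0.2976] [-1.7973e+02 -1.5000e-01 -7.6990e+01] [ -21.1  -11.6   -6.8   94.4    0.  -124.1]
[ 0.4944 -0.0513  0.2954] [-1.7973e+02 -1.5000e-01 -7.6980e+01] [ -21.1  -11.6   -7.    94.2    0.  -124.1]
[ 0.4939 -0.0512  0.293 ] [-1.7986e+02 -7.0000e-02 -7.6930e+01] [ -21.1  -11.5   -7.3   94.1    0.  -124.1]
w9 [276.47265442 198.18789399] 156 48 [array([266.8, 213. ]), array([271.2, 213.9]), array([274.9, 214.4]), array([279.4, 214.6])]
s9 [296.19837186 232.96729536] 256 195 [array([290.1, 237.2]), array([291.7, 238. ]), array([293.2, 238.6]), array([295. , 239.2])]
d9 [280.97638941 223.26462414] 240 186 [array([274.5, 225.6]), array([276.1, 226.1]), array([277.5, 226.4]), array([279.3, 226.8])]
```

```bash
for i in 1 2 3 4; do python3 -m pendant '[{"claw":1,"tx":0,"ty":0,"tz":0,"turn":0.0789},{"claw":1,"tx":0,"ty":0,"tz":0,"turn":0.0789},{"claw":1,"tx":0,"ty":0,"tz":0,"turn":0.0789},{"claw":1,"tx":0,"ty":0,"tz":0,"turn":0.0789},{"claw":1,"tx":0,"ty":0,"tz":0,"turn":0.0789}]' | sed -n 3p; done
python3 -m pendant '[{"claw":1,"tx":0,"ty":0,"tz":0,"turn":0.0789},{"claw":1,"tx":0,"ty":0,"tz":0,"turn":0}]' | sed -n 2,3p
python3 shot.py w10; python3 go.py .463 .3538 .2827 134.05
```

```text
orientation: [179.8, 0.0, -112.7]
orientation: [179.9, -0.1, -148.2]
orientation: [179.9, -0.1, 176.3]
orientation: [-180.0, -0.1, 140.8]
eef_pos: [0.4927, -0.0507, 0.2897]
orientation: [-179.9, -0.1, 133.7]
[ 0.4928 -0.0508  0.2899] [-1.7995e+02 -1.2000e-01  1.3420e+02] [-21.1 -11.5  -7.5  94.1   0.   24.7]
t 15.85 pos [ 0.4928 -0.0508  0.2899] rpy [-1.7995e+02 -1.2000e-01  1.3420e+02] F [-0.9  0.  -1.8] ft [ 0.03 -0.06  0.02] j6 24.7
need units [10.36  8.69  0.26] turn units 0.002 min rows 10.359668376202375 0.020780795175947626
```

```bash
for i in 1 2 3; do python3 -m pendant '[{"claw":1,"tx":0.863,"ty":0.724,"tz":0,"turn":0},{"claw":1,"tx":0.863,"ty":0.724,"tz":0,"turn":0},{"claw":1,"tx":0.863,"ty":0.724,"tz":0,"turn":0},{"claw":1,"tx":0.863,"ty":0.724,"tz":0,"turn":0}]' | sed -n 2p; done
python3 -m pendant '[{"claw":1,"tx":0,"ty":0,"tz":0.2,"turn":0},{"claw":1,"tx":0,"ty":0,"tz":0,"turn":0},{"claw":1,"tx":0,"ty":0,"tz":0,"turn":0}]' | sed -n 2,3p
python3 shot.py w11; python3 shot.py s11 scene; python3 shot.py d11 side
python3 go.py .463 .3538 .2827 134.05
python3 - <<'E'
from h import *
import pickle
a=np.zeros((600,800,3),np.uint8)
for k,(n,sz,ox,oy,W,H,K) in enumerate((("s11",8,0,0,400,300,[.50,-.03,.04]),("d11",8,0,300,400,300,[.5,-.03,.04]),("w11",5,400,0,400,300,[.463,.3538,.13]),("w10",4,400,300,400,300,[.49,-.03,.04]))):
    w=pickle.load(open(n+".pkl","rb"));q=proj(w,K);x=max(0,int(q[0])-W//sz//2);y=max(0,int(q[1])-H//sz//2)
    im=w["im"][y:y+H//sz,x:x+W//sz];r=cv2.resize(im,None,fx=sz,fy=sz,interpolation=cv2.INTER_CUBIC)[:H,:W];a[oy:oy+r.shape[0],ox:ox+r.shape[1]]=r;print(n,q.round(1),x,y,[(proj(w,np.array([.4949+.058*np.cos(t),-.0542+.058*np.sin(t),.038]))-[x,y])*sz for t in np.radians([87,93,98,104])])
cv2.imwrite("pics/c7.png",a[:,:,::-1])
E
```

```text
eef_pos: [0.4826, 0.0851, 0.2906]
eef_pos: [0.4724, 0.2203, 0.2905]
eef_pos: [0.4623, 0.3551, 0.2904]
eef_pos: [0.4626, 0.353, 0.2843]
orientation: [-179.9, -0.0, 134.4]
[0.463  0.3526 0.2849] [-1.7993e+02 -1.0000e-02  1.3429e+02] [24.4  3.4  6.2 92.8 -0.  70.1]
[0.4632 0.3524 0.2852] [-179.97    0.    134.24] [24.4  3.4  6.2 92.8 -0.  70.2]
[0.4634 0.3524 0.2855] [-1.8000e+02  1.0000e-02  1.3421e+02] [24.4  3.4  6.2 92.8 -0.  70.2]
t 17.25 pos [0.4634 0.3524 0.2855] rpy [-1.8000e+02  1.0000e-02  1.3421e+02] F [ 0.2 -0.2 -0.7] ft [-0.02 -0.02 -0.01] j6 70.2
need units [0.04 0.02 0.09] turn units 0.002 min rows 0.09427969678339024 0.022631820768705287
s11 [295.2 229.6] 270 211 [array([161.07856612, 209.87658396]), array([173.96918728, 216.36410566]), array([185.35031579, 220.94666691]), array([199.63774622, 225.3966467 ])]
d11 [280.2 221.5] 255 203 [array([155.98090893, 180.74236011]), array([168.86683696, 184.6341822 ]), array([180.31326098, 187.4806771 ]), array([194.76103718, 190.38294927])]
w11 [279.1 198.1] 239 168 [array([-500.69994611,  906.51253421]), array([-516.42443202,  895.57856361]), array([-530.39116878,  887.29739388]), array([-548.01455984,  878.46834902])]
w10 [288. 164.] 237 126 [array([298.65638376,  89.90399119]), array([284.82986324,  76.09465659]), array([272.15985461,  65.72897766]), array([255.72728721,  54.80452812])]
```

View pics/c7.png

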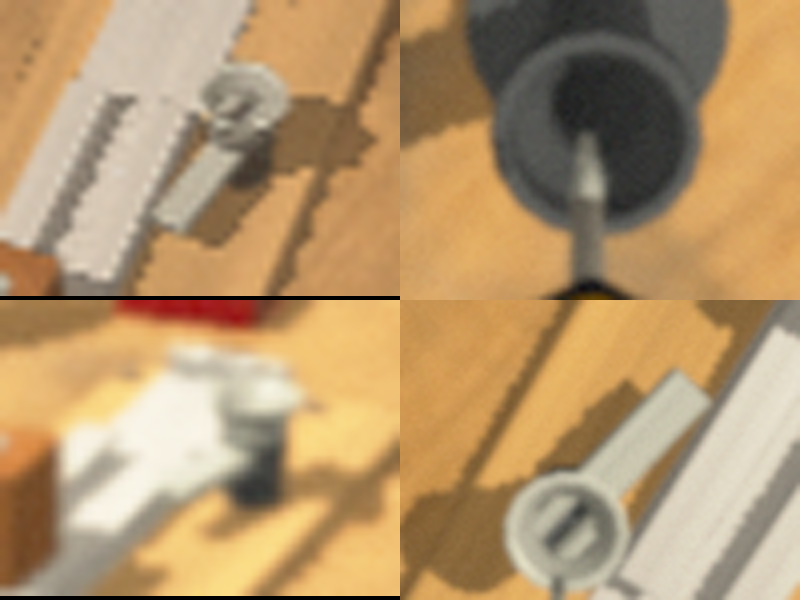

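c7 shows the tongue swung beside the track: its end is at about (311,148) in w10 and the slot runs along it. The blade hangs over the holder mouth. I'll compute the tongue angle accurately.

```bash
python3 - <<'E'
from h import *
import pickle
w=pickle.load(open("w10.pkl","rb"));s=pickle.load(open("s11.pkl","rb"))
def ang(a,b):return np.degrees(np.arctan2(b[1]-a[1],b[0]-a[0]))
o=lambda x,y,z:plane(w,237+(x-400)/4-.4,126+(y-300)/4-.4,z)
print("tongue R",ang(o(625,490,.038),o(710,403,.038)),"L",ang(o(585,478,.038),o(678,370,.038)),"end",o(695,387,.038),"axis-end",ang([.4949,-.0542],o(695,387,.038)),np.linalg.norm(o(695,387,.038)[:2]-[.4949,-.0542]))
print("rim",o(567,528,.057),"slot",ang(o(548,545,.048),o(590,505,.048)),"track edge",ang(o(645,540,.027),o(775,325,.027)))
p=plane(s,270+172/8-.4,211+220/8-.4,.038);print("scene end",p,ang([.4949,-.0542],p))
# tongue by mask+lines on upscaled crop
im=w["im"][130:250,270:330];im=w["im"][126:201,237:337]
hsv=cv2.cvtColor(im,cv2.COLOR_RGB2HSV);m=((hsv[...,1]<70)&(hsv[...,2]>120)).astype(np.uint8)
n,l,st,ce=cv2.connectedComponentsWithStats(m)
print([(st[i].tolist(),ce[i].round(1)) for i in range(1,n) if st[i,4]>60])
E
```

```text
tongue R 90.30287263518235 L 93.53895798176907 end [0.49578502 0.00356089 0.038     ] axis-end 89.12217936148747 0.05776767064386411
rim [ 0.49496064 -0.05256232  0.057     ] slot 88.04333389029486 track edge 104.12176895171615
scene end [0.49347922 0.00500809 0.038     ] 91.37462292811425
[([26, 0, 74, 75, 3218], array([70.8, 47.5]))]
```

Tongue at about 1.36 rad: past 1.3, but short of "nearly to its limit". There is plenty of time, so I'll go back and turn it further before holstering.

```bash
python3 go.py .4963 -.0568 .2855 96; for i in 1 2 3; do python3 -m pendant '[{"claw":1,"tx":-0.893,"ty":-0.725,"tz":0,"turn":0},{"claw":1,"tx":-0.893,"ty":-0.725,"tz":0,"turn":0},{"claw":1,"tx":-0.893,"ty":-0.725,"tz":0,"turn":0},{"claw":1,"tx":-0.893,"ty":-0.725,"tz":0,"turn":0}]' | sed -n 2p; done
python3 -m pendant '[{"claw":1,"tx":0,"ty":0,"tz":0,"turn":0.0704},{"claw":1,"tx":0,"ty":0,"tz":0,"turn":0.0704},{"claw":1,"tx":0,"ty":0,"tz":0,"turn":0.0704},{"claw":1,"tx":0,"ty":0,"tz":0,"turn":0.0704},{"claw":1,"tx":0,"ty":0,"tz":0,"turn":0.0704}]' | sed -n 2p
python3 -m pendant '[{"claw":1,"tx":0,"ty":0,"tz":0.8,"turn":0.0704},{"claw":1,"tx":0,"ty":0,"tz":0.8,"turn":0},{"claw":1,"tx":0,"ty":0,"tz":0.5,"turn":0},{"claw":1,"tx":0,"ty":0,"tz":0,"turn":0},{"claw":1,"tx":0,"ty":0,"tz":0,"turn":0}]' | sed -n 2p
python3 go.py .4963 -.0568 .202 96
```

```text
t 17.25 pos [0.4634 0.3524 0.2855] rpy [-1.8000e+02  1.0000e-02  1.3421e+02] F [ 0.2 -0.2 -0.7] ft [-0.02 -0.02 -0.01] j6 70.2
need units [-10.54  -8.72   0.  ] turn units 0.425 min rows 10.54019948639699 5.3368776308245724
eef_pos: [0.4755, 0.2137, 0.2857]
eef_pos: [0.4878, 0.0759, 0.2859]
eef_pos: [0.5, -0.0616, 0.286]
eef_pos: [0.5002, -0.0601, 0.2858]
eef_pos: [0.4999, -0.0595, 0.2225]
t 19.08 pos [ 0.4999 -0.0595  0.2225] rpy [-1.7997e+02 -1.0000e-02  9.6190e+01] F [-0.2 -0.2 -0.4] ft [-0.    0.04 -0.02] j6 62.1
need units [ 0.1  -0.11  0.68] turn units 0.002 min rows 0.6830084645869082 0.026720157954847713
```

```bash
python3 -m pendant '[{"claw":1,"tx":0.1,"ty":-0.11,"tz":0,"turn":0},{"claw":1,"tx":0,"ty":0,"tz":0.3,"turn":0},{"claw":1,"tx":0,"ty":0,"tz":0.3,"turn":0},{"claw":1,"tx":0,"ty":0,"tz":0.08,"turn":0},{"claw":1,"tx":0,"ty":0,"tz":0,"turn":0}]' | sed -n 4p
python3 go.py .4963 -.0568 .1886 96
python3 -m pendant '[{"claw":1,"tx":0,"ty":0,"tz":0.1,"turn":0},{"claw":1,"tx":0,"ty":0,"tz":0.1,"turn":0},{"claw":1,"tx":0,"ty":0,"tz":0.1,"turn":0},{"claw":1,"tx":0,"ty":0,"tz":0.1,"turn":0},{"claw":1,"tx":0,"ty":0,"tz":0,"turn":0}]' | sed -n 4p
python3 go.py .4963 -.0568 .1842 96
```

```text
contact_force: [-1.5, -0.3, -1.0]
t 19.5 pos [ 0.4964 -0.0562  0.2009] rpy [-1.7993e+02 -3.0000e-02  9.6240e+01] F [-1.5 -0.3 -1. ] ft [ 0.02  0.02 -0.02] j6 62.3
need units [-0.02 -0.01  0.41] turn units 0.003 min rows 0.41150168978591084 0.03396913284624777
contact_force: [0.3, 0.3, -0.2]
t 19.92 pos [ 0.4967 -0.0563  0.1893] rpy [-1.7996e+02 -2.0000e-02  9.6240e+01] F [ 0.3  0.3 -0.2] ft [ 0.02 -0.07 -0.02] j6 62.3
need units [-0.01 -0.01  0.17] turn units 0.003 min rows 0.16932712173637146 0.03320708182908444
```

```bash
python3 -m pendant '[{"claw":1,"tx":-0.01,"ty":-0.01,"tz":0.05,"turn":0},{"claw":1,"tx":0,"ty":0,"tz":0.05,"turn":0},{"claw":1,"tx":0,"ty":0,"tz":0.05,"turn":0},{"claw":1,"tx":0,"ty":0,"tz":0,"turn":0}]'
python3 go.py .4963 -.0568 .1842 96
```

```text
time_s: 20.25
eef_pos: [0.4971, -0.0567, 0.1855]
orientation: [179.9, 0.0, 96.2]
contact_force: [3.1, 1.3, -0.4]
width: 0.022
finger_force: 78.4
t 20.25 pos [ 0.4971 -0.0567  0.1855] rpy [179.93   0.    96.24] F [ 3.1  1.3 -0.4] ft [ 0.27 -0.89  0.  ] j6 62.2
need units [ 0.   -0.03  0.04] turn units 0.003 min rows 0.04469781962834475 0.033384750509219935
```

```bash
python3 -m pendant '[{"claw":1,"tx":0,"ty":0.02,"tz":0.03,"turn":0},{"claw":1,"tx":0.004,"ty":0.009,"tz":0,"turn":-0.058},{"claw":1,"tx":0.004,"ty":0.009,"tz":0,"turn":-0.058},{"claw":1,"tx":0.004,"ty":0.009,"tz":0,"turn":-0.058},{"claw":1,"tx":0,"ty":0,"tz":0,"turn":0}]'
python3 go.py .4963 -.0568 .1842 117
python3 -m pendant '[{"claw":1,"tx":0.004,"ty":0.009,"tz":0,"turn":-0.058},{"claw":1,"tx":0,"ty":0,"tz":0,"turn":0},{"claw":1,"tx":0,"ty":0,"tz":0,"turn":0}]'
python3 go.py .4963 -.0568 .1842 117
```

```text
time_s: 20.67
eef_pos: [0.4981, -0.056, 0.1845]
orientation: [180.0, -0.0, 112.1]
contact_force: [2.7, 1.1, -0.8]
width: 0.022
finger_force: 78.5
t 20.67 pos [ 0.4981 -0.056   0.1845] rpy [ 1.7999e+02 -1.0000e-02  1.1213e+02] F [ 2.7  1.1 -0.8] ft [ 0.45 -0.6  -0.09] j6 46.5
need units [-0.   -0.06  0.01] turn units -0.054 min rows 0.06382389162210213 0.679846624337114
time_s: 20.92
eef_pos: [0.4982, -0.0559, 0.1845]
orientation: [180.0, -0.0, 116.9]
contact_force: [1.9, 1.2, 0.5]
width: 0.0222
finger_force: 78.4
t 20.92 pos [ 0.4982 -0.0559  0.1845] rpy [ 1.7999e+02 -1.0000e-02  1.1688e+02] F [1.9 1.2 0.5] ft [ 0.47 -0.65  0.01] j6 41.7
need units [ 0.   -0.07  0.01] turn units -0.001 min rows 0.06990139682887667 0.017010602191434132
```

```bash
python3 -m pendant '[{"claw":1,"tx":0,"ty":0,"tz":-0.2,"turn":0.03},{"claw":1,"tx":0,"ty":0,"tz":-0.6,"turn":0},{"claw":1,"tx":0,"ty":0,"tz":-0.9,"turn":0},{"claw":1,"tx":0,"ty":0,"tz":-0.9,"turn":0},{"claw":1,"tx":0,"ty":0,"tz":-0.9,"turn":0}]' | sed -n 2p
python3 -m pendant '[{"claw":1,"tx":0,"ty":0,"tz":0,"turn":-0.0735},{"claw":1,"tx":0,"ty":0,"tz":0,"turn":-0.0735},{"claw":1,"tx":0,"ty":0,"tz":0,"turn":-0.0735},{"claw":1,"tx":0,"ty":0,"tz":0,"turn":0},{"claw":1,"tx":0,"ty":0,"tz":0,"turn":0}]' | sed -n 2,3p
python3 shot.py w12; python3 go.py .463 .3538 .2827 134.05
python3 - <<'E'
from h import *
import pickle
# compare both wrist views, rectify top-down at z=.038 around keeper; fit tongue by brightness
for n in("w10","w12"):
    w=pickle.load(open(n+".pkl","rb"));N=160;res=.0005
    xs=.4949-.035+np.arange(N)*res; ys=-.0542+np.arange(N)*res
    mx=np.zeros((N,N),np.float32);my=mx.copy()
    for j in range(N):
        for i in range(N): mx[j,i],my[j,i]=proj(w,[xs[i],ys[j],.038])
    t=cv2.remap(w["im"],mx,my,cv2.INTER_LINEAR)
    hsv=cv2.cvtColor(t,cv2.COLOR_RGB2HSV);m=((hsv[...,1]<75)&(hsv[...,2]>110))
    pts=[]
    for j in range(60,112,6):   # 30..56 mm from axis
        r=np.where(m[j])[0]
        runs=np.split(r,np.where(np.diff(r)>2)[0]+1)
        print(round(j*res*1000),[(round((a[0]*res-.035)*1000,1),round((a[-1]*res-.035)*1000,1)) for a in runs if len(a)>6])
E
```

```text
eef_pos: [0.4975, -0.056, 0.2903]
eef_pos: [0.4978, -0.0561, 0.2893]
orientation: [-180.0, -0.0, 133.9]
[ 0.4979 -0.056   0.2893] [-1.7996e+02 -3.0000e-02  1.3391e+02] [-21.4 -10.6  -6.8  93.8  -0.   24.7]
t 21.8 pos [ 0.4979 -0.056   0.2893] rpy [-1.7996e+02 -3.0000e-02  1.3391e+02] F [ 0.1 -0.1 -0.4] ft [-0.   -0.05  0.02] j6 24.7
need units [10.65  8.64  0.22] turn units -0.002 min rows 10.647832284811892 0.0193297102687916
30 [(np.float64(-7.5), np.float64(8.0)), (np.float64(15.0), np.float64(44.5))]
33 [(np.float64(-7.5), np.float64(8.5)), (np.float64(14.5), np.float64(44.5))]
36 [(np.float64(-7.5), np.float64(8.0)), (np.float64(13.5), np.float64(44.5))]
39 [(np.float64(-7.5), np.float64(8.0)), (np.float64(13.0), np.float64(44.5))]
42 [(np.float64(-7.5), np.float64(8.0)), (np.float64(12.5), np.float64(44.5))]
45 [(np.float64(-7.5), np.float64(8.0)), (np.float64(11.5), np.float64(44.5))]
48 [(np.float64(-7.5), np.float64(8.0)), (np.float64(11.0), np.float64(44.5))]
51 [(np.float64(-7.5), np.float64(44.5))]
54 [(np.float64(-7.5), np.float64(44.5))]
30 [(np.float64(-13.0), np.float64(2.0)), (np.float64(15.5), np.float64(44.5))]
33 [(np.float64(-14.0), np.float64(2.0)), (np.float64(15.0), np.float64(44.5))]
36 [(np.float64(-14.5), np.float64(1.0)), (np.float64(14.0), np.float64(44.5))]
39 [(np.float64(-15.0), np.float64(0.5)), (np.float64(13.5), np.float64(44.5))]
42 [(np.float64(-15.5), np.float64(0.0)), (np.float64(12.5), np.float64(44.5))]
45 [(np.float64(-16.0), np.float64(-0.5)), (np.float64(12.0), np.float64(44.5))]
48 [(np.float64(-16.0), np.float64(-1.0)), (np.float64(11.5), np.float64(44.5))]
51 [(np.float64(-17.0), np.float64(-2.0)), (np.float64(10.5), np.float64(44.5))]
54 [(np.float64(-17.0), np.float64(-2.5)), (np.float64(10.0), np.float64(44.5))]
```

Tongue now at about 101° world, so joint ≈ 1.54 rad. Returning the driver to its holder.

```bash
for i in 1 2 3; do python3 -m pendant '[{"claw":1,"tx":0.887,"ty":0.72,"tz":0,"turn":0},{"claw":1,"tx":0.887,"ty":0.72,"tz":0,"turn":0},{"claw":1,"tx":0.887,"ty":0.72,"tz":0,"turn":0},{"claw":1,"tx":0.887,"ty":0.72,"tz":0,"turn":0}]' | sed -n 2p; done
python3 -m pendant '[{"claw":1,"tx":0,"ty":0,"tz":0.2,"turn":0},{"claw":1,"tx":0,"ty":0,"tz":0,"turn":0},{"claw":1,"tx":0,"ty":0,"tz":0,"turn":0},{"claw":1,"tx":0,"ty":0,"tz":0,"turn":0}]' | sed -n 2p
python3 shot.py w13; python3 go.py .463 .3538 .25 134.05
python3 - <<'E'
from h import *
import pickle
w=pickle.load(open("w13.pkl","rb"))
# holder rim centre: expected ellipse; gray profile rows
for c in([.4634,.3510,.118],[.463,.3538,.14],[.4605,.355,.143]):print(proj(w,c))
g=cv2.cvtColor(w["im"],cv2.COLOR_RGB2HSV);row=int(proj(w,[.4634,.351,.118])[1])
for r in(row-6,row,row+6): print(r,g[r,250:305,2].tolist())
E
```

```text
eef_pos: [0.4852, 0.0817, 0.2894]
eef_pos: [0.4727, 0.2187, 0.2895]
eef_pos: [0.4603, 0.3553, 0.2893]
eef_pos: [0.4611, 0.3527, 0.2836]
[0.4612 0.3526 0.2839] [1.8000e+02 2.0000e-02 1.3411e+02] [24.5  3.1  5.7 92.6 -0.  70.4]
t 23.18 pos [0.4612 0.3526 0.2839] rpy [1.8000e+02 2.0000e-02 1.3411e+02] F [-0.7  0.  -1.3] ft [-0.   -0.01  0.01] j6 70.4
need units [-0.01  0.07  1.13] turn units 0.001 min rows 1.1285231601290806 0.00777534514610933
[278.49643819 197.72440603]
[280.35289354 202.07672776]
[279.33485819 200.32611394]
191 [136, 135, 139, 142, 143, 141, 148, 156, 144, 106, 92, 92, 89, 83, 85, 86, 87, 87, 86, 78, 65, 52, 36, 35, 42, 31, 38, 40, 44, 45, 45, 45, 42, 45, 48, 48, 46, 47, 47, 51, 56, 51, 51, 50, 55, 57, 68, 85, 101, 130, 179, 216, 222, 223, 226]
197 [217, 218, 218, 215, 219, 221, 217, 197, 145, 85, 72, 80, 77, 82, 88, 88, 87, 90, 86, 86, 81, 81, 77, 73, 87, 109, 112, 97, 76, 55, 42, 45, 45, 47, 44, 49, 48, 54, 50, 50, 54, 51, 57, 55, 53, 54, 58, 78, 93, 112, 155, 193, 212, 214, 218]
203 [220, 221, 222, 222, 221, 220, 222, 218, 205, 174, 133, 102, 93, 86, 74, 71, 75, 81, 83, 88, 84, 87, 86, 100, 116, 140, 163, 169, 157, 124, 83, 66, 64, 55, 57, 53, 52, 55, 52, 56, 53, 55, 49, 48, 59, 75, 89, 106, 145, 188, 217, 221, 221, 223, 225]
```

```bash
python3 go.py .4648 .3510 .25 134.05; python3 -m pendant '[{"claw":1,"tx":-0.12,"ty":0.05,"tz":0,"turn":0},{"claw":1,"tx":0,"ty":0,"tz":0.5,"turn":0},{"claw":1,"tx":0,"ty":0,"tz":0.5,"turn":0},{"claw":1,"tx":0,"ty":0,"tz":0.1,"turn":0},{"claw":1,"tx":0,"ty":0,"tz":0,"turn":0}]'
python3 go.py .4648 .3510 .152 134.05
```

```text
t 23.18 pos [0.4612 0.3526 0.2839] rpy [1.8000e+02 2.0000e-02 1.3411e+02] F [-0.7  0.  -1.3] ft [-0.   -0.01  0.01] j6 70.4
need units [-0.12  0.05  1.13] turn units 0.001 min rows 1.1285644996864916 0.00777534514610933
time_s: 23.6
eef_pos: [0.4644, 0.3512, 0.2497]
orientation: [-179.9, -0.0, 134.2]
contact_force: [0.3, 0.2, -0.9]
width: 0.0223
finger_force: 78.9
t 23.6 pos [0.4644 0.3512 0.2497] rpy [-1.7990e+02 -3.0000e-02  1.3418e+02] F [ 0.3  0.2 -0.9] ft [-0.   -0.04 -0.01] j6 70.1
need units [-0.02  0.01  3.26] turn units 0.001 min rows 3.256886271861979 0.017790149591785164
```

```bash
python3 -m pendant '[{"claw":1,"tx":0,"ty":0,"tz":0.15,"turn":0},{"claw":1,"tx":0,"ty":0,"tz":0.15,"turn":0},{"claw":1,"tx":0,"ty":0,"tz":0.15,"turn":0},{"claw":1,"tx":0,"ty":0,"tz":0.15,"turn":0},{"claw":1,"tx":0,"ty":0,"tz":0,"turn":0}]'
python3 -m pendant '[{"claw":1,"tx":0,"ty":0,"tz":0.15,"turn":0},{"claw":1,"tx":0,"ty":0,"tz":0.15,"turn":0},{"claw":1,"tx":0,"ty":0,"tz":0,"turn":0}]' | sed -n 2,4p
```

```text
time_s: 24.02
eef_pos: [0.4642, 0.352, 0.2315]
orientation: [-179.9, -0.0, 134.3]
contact_force: [-0.2, -0.5, -0.9]
width: 0.0219
finger_force: 78.9
eef_pos: [0.4642, 0.352, 0.2225]
orientation: [-179.9, -0.0, 134.3]
contact_force: [-1.3, -0.1, -0.0]
```

```bash
python3 -m pendant '[{"claw":1,"tx":0,"ty":0,"tz":0.4,"turn":0},{"claw":1,"tx":0,"ty":0,"tz":0.4,"turn":0},{"claw":1,"tx":0,"ty":0,"tz":0.4,"turn":0},{"claw":1,"tx":0,"ty":0,"tz":0.4,"turn":0},{"claw":1,"tx":0,"ty":0,"tz":0,"turn":0}]' | sed -n 2,4p
python3 -m pendant '[{"claw":1,"tx":0,"ty":0,"tz":0.2,"turn":0},{"claw":1,"tx":0,"ty":0,"tz":0.2,"turn":0},{"claw":1,"tx":0,"ty":0,"tz":0.1,"turn":0},{"claw":1,"tx":0,"ty":0,"tz":0,"turn":0}]' | sed -n 2,4p
python3 go.py .4648 .3510 .151 134.05
```

```text
eef_pos: [0.463, 0.3514, 0.1717]
orientation: [-179.7, -0.1, 134.3]
contact_force: [-1.1, -0.4, -1.4]
eef_pos: [0.4643, 0.352, 0.1599]
orientation: [-180.0, -0.0, 134.3]
contact_force: [0.0, -0.7, -1.4]
t 25.02 pos [0.4643 0.352  0.1599] rpy [-1.7996e+02 -1.0000e-02  1.3426e+02] F [ 0.  -0.7 -1.4] ft [-0.    0.01  0.01] j6 70.1
need units [-0.03 -0.01  0.3 ] turn units 0.002 min rows 0.2960558576924489 0.029457297712288052
```

```bash
python3 -m pendant '[{"claw":1,"tx":0,"ty":0,"tz":0.1,"turn":0},{"claw":1,"tx":0,"ty":0,"tz":0.1,"turn":0},{"claw":1,"tx":0,"ty":0,"tz":0.05,"turn":0},{"claw":1,"tx":0,"ty":0,"tz":0,"turn":0}]' | sed -n 2,4p
python3 -m pendant '[{"claw":-1,"tx":0,"ty":0,"tz":0,"turn":0},{"claw":-1,"tx":0,"ty":0,"tz":0,"turn":0},{"claw":-1,"tx":0,"ty":0,"tz":0,"turn":0},{"claw":-1,"tx":0,"ty":0,"tz":0,"turn":0},{"claw":-1,"tx":0,"ty":0,"tz":0,"turn":0}]'
python3 -m pendant '[{"claw":-1,"tx":0,"ty":0,"tz":0,"turn":0},{"claw":-1,"tx":0,"ty":0,"tz":0,"turn":0},{"claw":-1,"tx":0,"ty":0,"tz":0,"turn":0}]'
```

```text
eef_pos: [0.4644, 0.3522, 0.1529]
orientation: [-180.0, -0.0, 134.3]
contact_force: [-0.5, 0.9, -0.3]
time_s: 25.77
eef_pos: [0.4646, 0.3521, 0.1532]
orientation: [180.0, 0.0, 134.3]
contact_force: [-0.1, -0.4, 0.5]
width: 0.0808
finger_force: 0.0
time_s: 26.02
eef_pos: [0.4645, 0.3521, 0.1531]
orientation: [-180.0, 0.0, 134.3]
contact_force: [0.2, 0.1, -0.4]
width: 0.0856
finger_force: 0.0
```

```bash
python3 -m pendant '[{"claw":-1,"tx":0,"ty":0,"tz":-0.5,"turn":0},{"claw":-1,"tx":0,"ty":0,"tz":-0.8,"turn":0},{"claw":-1,"tx":0,"ty":0,"tz":-0.9,"turn":0},{"claw":-1,"tx":0,"ty":0,"tz":-0.9,"turn":0},{"claw":-1,"tx":0,"ty":0,"tz":-0.3,"turn":0}]' | sed -n 2p
python3 -m pendant '[{"claw":-1,"tx":0,"ty":0,"tz":0,"turn":0},{"claw":-1,"tx":0,"ty":0,"tz":0,"turn":0}]' | sed -n 2p
python3 shot.py w14
python3 - <<'E'
from h import *
import pickle
w=pickle.load(open("w14.pkl","rb"))
m=cv2.inRange(cv2.cvtColor(w["im"],cv2.COLOR_RGB2HSV),(18,150,120),(32,255,255))
n,l,st,ce=cv2.connectedComponentsWithStats(m)
p=proj(w,[.463,.352,.184]);print("pred",p)
for i in range(1,n):
    if st[i,4]>300 and abs(ce[i][0]-p[0])<40:print(st[i],ce[i],plane(w,*ce[i],.18))
E
python3 go.py .5164 .0935 .20 192.85
```

```text
eef_pos: [0.4655, 0.3526, 0.2594]
eef_pos: [0.4647, 0.3522, 0.2547]
[0.4642 0.352  0.2537] [-1.7992e+02 -2.0000e-02  1.3426e+02] [24.3  3.   2.5 89.6 -0.  70.1]
pred [276.15221927 231.17503562]
[ 255  208   36   38 1010] [272.97920792 227.27326733] [0.46049161 0.35135556 0.18      ]
t 26.65 pos [0.4642 0.352  0.2537] rpy [-1.7992e+02 -2.0000e-02  1.3426e+02] F [-0.5 -0.3 -0.2] ft [-0.02 -0.03  0.03] j6 70.1
need units [-7.38 -4.77  1.79] turn units -0.651 min rows 7.384424756670962 8.182575356315741
```

```bash
for i in 1 2; do python3 -m pendant '[{"claw":-1,"tx":-0.923,"ty":-0.596,"tz":0,"turn":0},{"claw":-1,"tx":-0.923,"ty":-0.596,"tz":0,"turn":0},{"claw":-1,"tx":-0.923,"ty":-0.596,"tz":0,"turn":0},{"claw":-1,"tx":-0.923,"ty":-0.596,"tz":0,"turn":0}]' | sed -n 2p; done
python3 -m pendant '[{"claw":-1,"tx":0,"ty":0,"tz":0.2,"turn":-0.0723},{"claw":-1,"tx":0,"ty":0,"tz":0.2,"turn":-0.0723},{"claw":-1,"tx":0,"ty":0,"tz":0.2,"turn":-0.0723},{"claw":-1,"tx":0,"ty":0,"tz":0.2,"turn":-0.0723},{"claw":-1,"tx":0,"ty":0,"tz":0.2,"turn":-0.0723}]' | sed -n 2p
python3 -m pendant '[{"claw":-1,"tx":0,"ty":0,"tz":0.2,"turn":-0.0723},{"claw":-1,"tx":0,"ty":0,"tz":0.2,"turn":-0.0723},{"claw":-1,"tx":0,"ty":0,"tz":0.2,"turn":-0.0723},{"claw":-1,"tx":0,"ty":0,"tz":0.2,"turn":-0.0723},{"claw":-1,"tx":0,"ty":0,"tz":0,"turn":0}]' | sed -n 2p
python3 go.py .5164 .0935 .062 192.85; python3 shot.py w15
python3 - <<'E'
from h import *
import pickle
w=pickle.load(open("w15.pkl","rb"))
hsv=cv2.cvtColor(w["im"],cv2.COLOR_RGB2HSV)
p=proj(w,[.516,.0935,.064]);print("pred",p,hsv[int(p[1])+8,int(p[0])+8])
m=cv2.inRange(hsv,(5,140,60),(15,255,220));m=cv2.morphologyEx(m,cv2.MORPH_CLOSE,np.ones((15,15)))
n,l,st,ce=cv2.connectedComponentsWithStats(m)
for i in range(1,n):
    if st[i,4]>400:
        c=max(cv2.findContours((l==i).astype(np.uint8),0,2)[0],key=cv2.contourArea);r=cv2.minAreaRect(c);b=cv2.boxPoints(r)
        q=[plane(w,*x,.078)[:2].round(4) for x in b];print(st[i],ce[i],r,q)
E
```

```text
eef_pos: [0.4898, 0.2215, 0.2529]
eef_pos: [0.5159, 0.0921, 0.2531]
eef_pos: [0.5158, 0.0935, 0.2226]
eef_pos: [0.5152, 0.0937, 0.1979]
t 28.15 pos [0.5152 0.0937 0.1979] rpy [ 179.93   -0.25 -166.88] F [-0.8  0.  -0.8] ft [-0.06  0.02 -0.  ] j6 -17.1
need units [-0.06 -0.02  4.53] turn units 0.003 min rows 4.528536496994031 0.03727919397600384
[0.5154 0.0937 0.1988] [ 179.94   -0.2  -167.28] [ -4.   -7.3 -13.3  84.3  -0.  -16.7]
pred [276.58939842 205.74161362] [ 15 196 163]
[   0    0  213  115 9228] [84.85760728 52.24295622] ((106.0, 57.0), (114.0, 212.0), 90.0) [array([ 0.4025, -0.1424]), array([0.3733, 0.0136]), array([0.4504, 0.0271]), array([ 0.4864, -0.1425])]
[ 253    0   41   89 1123] [271.91006233  33.24844167] ((268.77154541015625, 42.24638366699219), (22.617053985595703, 94.97601318359375), 17.020524978637695) [array([0.4238, 0.047 ]), array([0.36  , 0.0539]), array([0.3606, 0.0697]), array([0.4247, 0.0639])]
[ 359   12   61   69 1539] [387.35672515  44.89213775] ((386.1323547363281, 45.7794075012207), (52.13556671142578, 49.56309127807617), 30.963754653930664) [array([0.3847, 0.1193]), array([0.3532, 0.1291]), array([0.3617, 0.1666]), array([0.3944, 0.1577])]
[ 249  178   51   54 2613] [273.67661692 204.68388825] ((274.0, 204.5), (53.0, 50.0), 90.0) [array([0.4935, 0.0651]), array([0.4842, 0.105 ]), array([0.5297, 0.1167]), array([0.5395, 0.0744])]
[   0  228   97   86 2045] [ 35.71149144 277.6591687 ] ((37.83917999267578, 277.98291015625), (118.74164581298828, 42.504215240478516), 34.14358901977539) [array([ 0.6323, -0.175 ]), array([ 0.5882, -0.1471]), array([ 0.6364, -0.0533]), array([ 0.6856, -0.077 ])]
[  0 339  48  39 481] [ 14.0977131  353.66112266] ((23.5, 358.0), (33.95880889892578, 50.115234375), 85.03025817871094) [array([ 0.73  , -0.1642]), array([ 0.7073, -0.1072]), array([ 0.7554, -0.1064]), array([ 0.7811, -0.1668])]
```

```bash
python3 -m pendant '[{"claw":-1,"tx":0,"ty":-0.12,"tz":0.6,"turn":0},{"claw":-1,"tx":0,"ty":0,"tz":0.9,"turn":0},{"claw":-1,"tx":0,"ty":0,"tz":0.9,"turn":0},{"claw":-1,"tx":0,"ty":0,"tz":0.9,"turn":0},{"claw":-1,"tx":0,"ty":0,"tz":0.9,"turn":0}]' | sed -n 2,4p
python3 -m pendant '[{"claw":-1,"tx":0,"ty":0,"tz":0.3,"turn":0},{"claw":-1,"tx":0,"ty":0,"tz":0,"turn":0},{"claw":-1,"tx":0,"ty":0,"tz":0,"turn":0}]' | sed -n 2,4p
python3 go.py .5163 .0902 .062 192.85
```

```text
eef_pos: [0.5171, 0.0901, 0.0735]
orientation: [180.0, -0.0, -167.4]
contact_force: [0.1, 0.1, -1.2]
eef_pos: [0.5174, 0.0901, 0.0666]
orientation: [180.0, -0.0, -167.3]
contact_force: [0.7, -0.2, 1.6]
t 28.87 pos [0.5174 0.0901 0.0666] rpy [ 1.8000e+02 -2.0000e-02 -1.6728e+02] F [ 0.7 -0.2  1.6] ft [-0.02 -0.05  0.02] j6 -17.1
need units [0.04 0.01 0.15] turn units -0.001 min rows 0.1535517923309867 0.017744725859747835
```

```bash
python3 -m pendant '[{"claw":1,"tx":0.03,"ty":0,"tz":0.12,"turn":0},{"claw":1,"tx":0,"ty":0,"tz":0,"turn":0},{"claw":1,"tx":0,"ty":0,"tz":0,"turn":0},{"claw":1,"tx":0,"ty":0,"tz":0,"turn":0},{"claw":1,"tx":0,"ty":0,"tz":0,"turn":0}]' 40
python3 -m pendant '[{"claw":1,"tx":0,"ty":0,"tz":0,"turn":0},{"claw":1,"tx":0,"ty":0,"tz":0,"turn":0},{"claw":1,"tx":0,"ty":0,"tz":0,"turn":0}]'
python3 go.py .5593 -.0995 .0645 192.85
```

```text
time_s: 29.28
eef_pos: [0.5174, 0.0898, 0.0636]
orientation: [-180.0, 0.1, -167.2]
contact_force: [-0.9, 0.1, 6.7]
width: 0.0436
finger_force: 41.9
time_s: 29.53
eef_pos: [0.5174, 0.0899, 0.0637]
orientation: [-180.0, 0.1, -167.2]
contact_force: [-0.8, -0.4, 5.8]
width: 0.0436
finger_force: 41.9
t 29.53 pos [0.5174 0.0899 0.0637] rpy [-1.7997e+02  1.0000e-01 -1.6718e+02] F [-0.8 -0.4  5.8] ft [ 0.    0.22 -0.03] j6 -17.3
need units [ 0.04 -6.46 -0.02] turn units -0.0 min rows 6.464796046936065 0.00427176097330226
```

```bash
python3 -m pendant '[{"claw":1,"tx":0,"ty":0,"tz":-0.05,"turn":0},{"claw":1,"tx":0,"ty":-0.2,"tz":0,"turn":0},{"claw":1,"tx":0,"ty":-0.35,"tz":0,"turn":0},{"claw":1,"tx":0,"ty":-0.35,"tz":0,"turn":0},{"claw":1,"tx":0,"ty":-0.35,"tz":0,"turn":0}]' | sed -n 2,6p
python3 -m pendant '[{"claw":1,"tx":0,"ty":-0.35,"tz":0,"turn":0},{"claw":1,"tx":0,"ty":-0.35,"tz":0,"turn":0},{"claw":1,"tx":0,"ty":-0.35,"tz":0,"turn":0},{"claw":1,"tx":0,"ty":-0.35,"tz":0,"turn":0}]' | sed -n 2,6p
python3 go.py .5593 -.0995 .0645 192.85
```

```text
eef_pos: [0.525, 0.052, 0.0637]
orientation: [-180.0, -0.0, -167.2]
contact_force: [-0.2, 0.3, -2.9]
width: 0.0434
finger_force: 41.2
eef_pos: [0.5344, 0.0111, 0.0639]
orientation: [-180.0, -0.0, -167.2]
contact_force: [-0.3, 0.9, -3.2]
width: 0.0437
finger_force: 41.2
t 30.28 pos [0.5344 0.0111 0.0639] rpy [-1.800e+02 -1.000e-02 -1.672e+02] F [-0.3  0.9 -3.2] ft [0.02 0.02 0.04] j6 -25.6
need units [ 0.01 -3.78 -0.02] turn units -0.001 min rows 3.777896672001587 0.007390190639738923
```

Sliding freely; continuing to the gap.

```bash
python3 -m pendant '[{"claw":1,"tx":0,"ty":-0.38,"tz":0,"turn":0},{"claw":1,"tx":0,"ty":-0.38,"tz":0,"turn":0},{"claw":1,"tx":0,"ty":-0.38,"tz":0,"turn":0},{"claw":1,"tx":0,"ty":-0.38,"tz":0,"turn":0},{"claw":1,"tx":0,"ty":-0.38,"tz":0,"turn":0}]' | sed -n 2,6p
python3 -m pendant '[{"claw":1,"tx":0,"ty":-0.38,"tz":0,"turn":0},{"claw":1,"tx":0,"ty":-0.38,"tz":0,"turn":0},{"claw":1,"tx":0,"ty":-0.38,"tz":0,"turn":0},{"claw":1,"tx":0,"ty":-0.38,"tz":0,"turn":0},{"claw":1,"tx":0,"ty":-0.38,"tz":0,"turn":0}]' | sed -n 2,6p
python3 -m pendant '[{"claw":1,"tx":0,"ty":0,"tz":0,"turn":0},{"claw":1,"tx":0,"ty":0,"tz":0,"turn":0}]' | sed -n 2,6p
python3 go.py .5593 -.0995 .0645 192.85
```

```text
eef_pos: [0.5471, -0.0444, 0.064]
orientation: [-180.0, 0.0, -167.2]
contact_force: [0.4, -0.2, -3.2]
width: 0.0432
finger_force: 41.2
eef_pos: [0.5598, -0.0999, 0.064]
orientation: [-180.0, -0.0, -167.2]
contact_force: [-0.0, -0.3, -2.9]
width: 0.0436
finger_force: 41.2
eef_pos: [0.5596, -0.0995, 0.0639]
orientation: [180.0, -0.0, -167.2]
contact_force: [-0.2, 0.3, -2.9]
width: 0.0438
finger_force: 41.3
t 31.28 pos [ 0.5596 -0.0995  0.0639] rpy [ 179.99   -0.   -167.23] F [-0.2  0.3 -2.9] ft [ 0.02  0.04 -0.01] j6 -36.0
need units [ 0.01  0.   -0.02] turn units -0.001 min rows 0.018452738835494132 0.011575240751416301
```

```bash
python3 -m pendant '[{"claw":1,"tx":0,"ty":0,"tz":-0.3,"turn":0},{"claw":1,"tx":0,"ty":0,"tz":-0.7,"turn":0},{"claw":1,"tx":0,"ty":0,"tz":-0.8,"turn":0},{"claw":1,"tx":0,"ty":0,"tz":-0.8,"turn":0},{"claw":1,"tx":0,"ty":0,"tz":-0.4,"turn":0}]' | sed -n 2,6p
python3 -m pendant '[{"claw":1,"tx":0,"ty":0,"tz":0,"turn":0.0697},{"claw":1,"tx":0,"ty":0,"tz":0,"turn":0.0697},{"claw":1,"tx":0,"ty":0,"tz":0,"turn":0.0697},{"claw":1,"tx":0,"ty":0,"tz":0,"turn":0},{"claw":1,"tx":0,"ty":0,"tz":0,"turn":0}]' | sed -n 2,6p
python3 go.py .452 -.3985 .0565 174
```

```text
eef_pos: [0.5606, -0.0986, 0.1578]
orientation: [-179.9, 0.2, -167.1]
contact_force: [-0.2, 0.1, -1.4]
width: 0.0435
finger_force: 41.3
eef_pos: [0.5594, -0.0984, 0.1539]
orientation: [180.0, -0.0, 174.2]
contact_force: [0.1, 0.2, -3.1]
width: 0.0434
finger_force: 41.3
t 32.12 pos [ 0.5594 -0.0984  0.1539] rpy [ 1.8000e+02 -2.0000e-02  1.7423e+02] F [ 0.1  0.2 -3.1] ft [ 0.01 -0.02  0.01] j6 -17.4
need units [  2.56 -10.31   3.25] turn units 0.003 min rows 10.313244542274388 0.031939857338972824
```

```bash
for i in 1 2 3; do python3 -m pendant '[{"claw":1,"tx":0.213,"ty":-0.86,"tz":0,"turn":0},{"claw":1,"tx":0.213,"ty":-0.86,"tz":0,"turn":0},{"claw":1,"tx":0.213,"ty":-0.86,"tz":0,"turn":0},{"claw":1,"tx":0.213,"ty":-0.86,"tz":0,"turn":0}]' | sed -n 2p; done
python3 -m pendant '[{"claw":1,"tx":0,"ty":0,"tz":0,"turn":0},{"claw":1,"tx":0,"ty":0,"tz":0,"turn":0},{"claw":1,"tx":0,"ty":0,"tz":0,"turn":0}]' | sed -n 2p
python3 go.py .452 -.3985 .0565 174; python3 shot.py s16 scene; python3 shot.py d16 side; python3 shot.py w16
python3 - <<'E'
from h import *
import pickle
w=pickle.load(open("w16.pkl","rb"))
hsv=cv2.cvtColor(w["im"],cv2.COLOR_RGB2HSV)
for q in ([.4589,-.3991,.005],[.49,-.43,.005],[.452,-.3985,.1]):print(proj(w,q))
a=np.zeros((600,800,3),np.uint8);a[:300,:400]=cv2.resize(w["im"],(400,300));
for n,ox,oy in(("s16",400,0),("d16",0,300)):
    a[oy:oy+300,ox:ox+400]=cv2.resize(pickle.load(open(n+".pkl","rb"))["im"],(400,300))
cv2.imwrite("pics/c8.png",a[:,:,::-1])
E
```

```text
eef_pos: [0.5228, -0.1994, 0.1539]
eef_pos: [0.4866, -0.2997, 0.154]
eef_pos: [0.4504, -0.3996, 0.1539]
eef_pos: [0.451, -0.3982, 0.1538]
t 33.37 pos [ 0.451  -0.3982  0.1538] rpy [ 1.7996e+02 -1.0000e-02  1.7412e+02] F [ 0.5 -0.4 -3. ] ft [-0.   -0.02 -0.01] j6 -48.0
need units [-0.04 -0.01  3.24] turn units 0.001 min rows 3.2432091233453164 0.017228152130620622
[ 0.4512 -0.3978  0.1539] [ 1.7997e+02 -1.0000e-02  1.7414e+02] [-53.9   6.5  -4.2  79.3   0.  -48. ]
[ 0.4513 -0.3977  0.1539] [ 1.7998e+02 -1.0000e-02  1.7414e+02] [-53.8   6.5  -4.2  79.3   0.  -48. ]
[ 0.4514 -0.3977  0.1541] [180.     0.   174.14] [-53.8   6.5  -4.2  79.3   0.  -48. ]
[276.68179502 207.43335612]
[248.73780607 240.30007037]
[276.0487353  243.67041237]
```

```bash
python3 -m pendant '[{"claw":1,"tx":0,"ty":0,"tz":0.5,"turn":0},{"claw":1,"tx":0,"ty":0,"tz":0.8,"turn":0},{"claw":1,"tx":0,"ty":0,"tz":0.8,"turn":0},{"claw":1,"tx":0,"ty":0,"tz":0.6,"turn":0},{"claw":1,"tx":0,"ty":0,"tz":0.2,"turn":0}]' | sed -n 2,4p
python3 -m pendant '[{"claw":1,"tx":0,"ty":0,"tz":0.15,"turn":0},{"claw":1,"tx":0,"ty":0,"tz":0.1,"turn":0},{"claw":1,"tx":0,"ty":0,"tz":0,"turn":0},{"claw":1,"tx":0,"ty":0,"tz":0,"turn":0}]' | sed -n 2,4p
```

```text
eef_pos: [0.4502, -0.3963, 0.0637]
orientation: [179.8, -0.2, 174.1]
contact_force: [-1.4, 0.3, -2.6]
eef_pos: [0.4515, -0.3992, 0.0607]
orientation: [-179.9, 0.1, 174.0]
contact_force: [-0.2, -0.3, -2.9]
```

```bash
python3 -m pendant '[{"claw":1,"tx":0,"ty":0,"tz":0.08,"turn":0},{"claw":1,"tx":0,"ty":0,"tz":0.05,"turn":0},{"claw":1,"tx":0,"ty":0,"tz":0.05,"turn":0},{"claw":1,"tx":0,"ty":0,"tz":0,"turn":0},{"claw":1,"tx":0,"ty":0,"tz":0,"turn":0}]' | sed -n 2,4p
python3 -m pendant '[{"claw":1,"tx":0,"ty":0,"tz":0.04,"turn":0},{"claw":1,"tx":0,"ty":0,"tz":0,"turn":0},{"claw":1,"tx":0,"ty":0,"tz":0,"turn":0}]' | sed -n 2,4p
```

```text
eef_pos: [0.4511, -0.399, 0.0547]
orientation: [-180.0, 0.0, 174.0]
contact_force: [-0.7, 0.4, 2.6]
eef_pos: [0.4512, -0.399, 0.0547]
orientation: [-179.9, 0.0, 174.0]
contact_force: [-4.2, 4.9, 12.6]
```

```bash
python3 -m pendant '[{"claw":1,"tx":0,"ty":0,"tz":-0.03,"turn":0},{"claw":-1,"tx":0,"ty":0,"tz":0,"turn":0},{"claw":-1,"tx":0,"ty":0,"tz":0,"turn":0},{"claw":-1,"tx":0,"ty":0,"tz":0,"turn":0},{"claw":-1,"tx":0,"ty":0,"tz":0,"turn":0}]' | sed -n 4,6p
python3 -m pendant '[{"claw":-1,"tx":0,"ty":0,"tz":0,"turn":0},{"claw":-1,"tx":0,"ty":0,"tz":0,"turn":0},{"claw":-1,"tx":0,"ty":0,"tz":-0.3,"turn":0},{"claw":-1,"tx":0,"ty":0,"tz":-0.7,"turn":0},{"claw":-1,"tx":0,"ty":0,"tz":-0.9,"turn":0}]' | sed -n 2,6p
python3 -m pendant '[{"claw":-1,"tx":0,"ty":0,"tz":-0.9,"turn":0},{"claw":-1,"tx":0,"ty":0,"tz":-0.9,"turn":0},{"claw":-1,"tx":0,"ty":0,"tz":-0.9,"turn":0},{"claw":-1,"tx":0,"ty":0,"tz":0,"turn":0},{"claw":-1,"tx":0,"ty":0,"tz":0,"turn":0}]' | sed -n 2,6p
python3 shot.py w17; python3 shot.py s17 scene
python3 - <<'E'
from h import *
import pickle
np.set_printoptions(precision=4,suppress=True)
w=pickle.load(open("w17.pkl","rb"))
hsv=cv2.cvtColor(w["im"],cv2.COLOR_RGB2HSV)
m=cv2.inRange(hsv,(5,140,60),(15,255,220));m=cv2.morphologyEx(m,cv2.MORPH_CLOSE,np.ones((11,11)))
n,l,st,ce=cv2.connectedComponentsWithStats(m)
print("pred top",proj(w,[.4512,-.399,.069]))
for i in range(1,n):
    if st[i,4]>400 and abs(ce[i]-proj(w,[.4512,-.399,.069])).max()<60:
        c=max(cv2.findContours((l==i).astype(np.uint8),0,2)[0],key=cv2.contourArea);r=cv2.minAreaRect(c)
        q=np.array([plane(w,*x,.069)[:2] for x in cv2.boxPoints(r)]);print(st[i],ce[i],r,q,np.linalg.norm(q[0]-q[1]),np.linalg.norm(q[1]-q[2]))
# tongue, sander & tin in scene vs start
s0=pickle.load(open("s11.pkl","rb"))["im"].astype(int);s1=pickle.load(open("s17.pkl","rb"))["im"].astype(int)
sc=pickle.load(open("s17.pkl","rb"))
for nm,P,k in(("tongue",[.49,-.02,.04],8),("tin",[.642,.364,.02],14),("sander",[.657,-.266,.02],14),("driver",[.463,.352,.15],14)):
    u,v=proj(sc,P).astype(int);print(nm,(u,v),abs(s0-s1)[v-k:v+k,u-k:u+k].mean().round(1))
E
```

```text
contact_force: [0.9, -0.0, -0.2]
width: 0.0856
finger_force: 0.0
eef_pos: [0.45, -0.3975, 0.11]
orientation: [179.8, -0.1, 174.0]
contact_force: [0.3, -1.6, 0.4]
width: 0.0855
finger_force: 0.0
eef_pos: [0.4517, -0.3996, 0.1945]
orientation: [-179.8, 0.2, 174.0]
contact_force: [-1.1, 0.0, -0.5]
width: 0.0855
finger_force: 0.0
[ 0.4511 -0.399   0.1925] [-1.7994e+02  5.0000e-02  1.7400e+02] [-53.9   6.   -0.6  83.2  -0.  -47.9]
[ 0.4508 -0.3985  0.1913] [ 1.7998e+02 -3.0000e-02  1.7401e+02] [-53.9   6.1  -0.7  83.2  -0.  -47.9]
pred top [278.4862 206.5595]
[ 255  173   50   53 2498] [279.2578 199.1429] ((279.5, 199.0), (52.0, 49.0), 90.0) [[ 0.4198 -0.4154]
 [ 0.4241 -0.3748]
 [ 0.4706 -0.3784]
 [ 0.4661 -0.4214]] 0.04089560932026473 0.046668098937425524
tongue (np.int64(296), np.int64(232)) 18.1
tin (np.int64(179), np.int64(303)) 3.7
sander (np.int64(293), np.int64(173)) 55.5
driver (np.int64(226), np.int64(309)) 17.0
```

```bash
python3 shot.py d17 side; python3 - <<'E'
from h import *
import pickle
d0=pickle.load(open("side0.pkl","rb"));d1=pickle.load(open("d17.pkl","rb"));s0=pickle.load(open("scene0.pkl","rb"));s1=pickle.load(open("s17.pkl","rb"))
for a,b,t in((d0,d1,"side"),(s0,s1,"scene")):
    D=abs(a["im"].astype(int)-b["im"].astype(int))
    for nm,P,k in(("tin",[.642,.364,.02],12),("sander",[.657,-.266,.02],10),("driver",[.463,.352,.15],10)):
        u,v=proj(b,P).astype(int);print(t,nm,(u,v),D[v-k:v+k,u-k:u+k].mean().round(1))
    m=[cv2.inRange(cv2.cvtColor(x["im"],cv2.COLOR_RGB2HSV),(0,180,80),(4,255,230)) for x in(a,b)]
    u,v=proj(b,[.657,-.266,.02]).astype(int);print([np.argwhere(x[v-20:v+20,u-30:u+30]).mean(0) for x in m])
w=pickle.load(open("w17.pkl","rb"));w2=pickle.load(open("w2.pkl","rb"))
print("sander in w17",proj(w,[.657,-.266,.02]),"keeper in w17",proj(w,[.4949,-.0542,.04]))
E
python3 go.py .45 -.4 .2 174
```

```text
[ 0.4506 -0.3982  0.1907] [ 1.7994e+02 -7.0000e-02  1.7400e+02] [-53.9   6.1  -0.8  83.2  -0.  -47.9]
side tin (np.int64(156), np.int64(259)) 2.5
side sander (np.int64(281), np.int64(196)) 2.5
side driver (np.int64(206), np.int64(231)) 6.7
[array([26.875     , 26.94642857]), array([26.90740741, 27.        ])]
scene tin (np.int64(179), np.int64(303)) 5.2
scene sander (np.int64(293), np.int64(173)) 5.7
scene driver (np.int64(226), np.int64(309)) 9.7
[array([31.8       , 24.26666667]), array([32.39130435, 26.91304348])]
sander in w17 [401.87959446 339.88538547] keeper in w17 [612.72638908 205.09205359]
t 36.33 pos [ 0.4506 -0.3982  0.1907] rpy [ 1.7994e+02 -7.0000e-02  1.7400e+02] F [-0.4 -0.3 -0.2] ft [-0.03 -0.02  0.  ] j6 -47.9
need units [ 0.01 -0.06 -0.31] turn units 0.0 min rows 0.3093184415539234 0.0003399487476829375
```

The bystanders have not moved, the driver is holstered, the tongue is open and the stop stands in the tray. Handing in.

```bash
python3 -c "
from station import env
print(env.job_done())"
```

```text
the job is handed in; nothing more can be done
None
```

I handed the job in at about 36 s on the robot's clock: the keeper tongue is open at about 1.54 rad, the screwdriver is back in its holder, the fence stop is upright in the tray, and camera checks showed no movement of the tin or sanding block; the hand-in returned no verdict.

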